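# Pack a chocolate order and emboss its tag

## Task

Finish this chocolate order. Emboss the white tag: slide it under the die so that it lies in the outline on the press, push the pedal fully down to its stop for a moment, let it come back up, then lay the tag flat in the empty tray. Also sort the loose chocolates, round ones and oblong bars, each into the box that already holds its kind, and leave everything else where it is.

Things in the scene. Friction and masses are not known exactly. Their poses are not given: they have to be found in the camera images.
- round1: loose round domed chocolate, 34 mm across, 26 mm tall, upright sides up to 15 mm; may be absent. Origin: centre of its underside, z up
- round2: loose round domed chocolate, 34 mm across, 26 mm tall, upright sides up to 15 mm; may be absent. Origin: centre of its underside, z up
- round3: loose round domed chocolate, 34 mm across, 26 mm tall, upright sides up to 15 mm; may be absent. Origin: centre of its underside, z up
- round4: loose round domed chocolate, 34 mm across, 26 mm tall, upright sides up to 15 mm; may be absent. Origin: centre of its underside, z up
- bar1: loose oblong chocolate bar, 60 x 24 x 18 mm (own x, y, z), ridged top; may be absent. Origin: centre of its underside
- bar2: loose oblong chocolate bar, 60 x 24 x 18 mm (own x, y, z), ridged top; may be absent. Origin: centre of its underside
- bar3: loose oblong chocolate bar, 60 x 24 x 18 mm (own x, y, z), ridged top; may be absent. Origin: centre of its underside
- tag: loose white rigid gift tag, 110 x 36 x 8 mm (own x, y, z). Origin: centre of its underside
- bed_mark (a point): centre of the white outline (114 x 43 mm, same axes) for the tag, its length along x, on the press's bed, 12 mm above the table. The bed reaches 75 mm to -x, 125 to +x, 75 to +y, 205 to -y of this point
- die: the press's die, 40 x 34 mm, over the outline's +x end (25 to 65 mm along +x of bed_mark); its underside is 30 mm above the bed when up, its block and arm 30 mm thick; a column 147 mm high starts 87 mm along +x of bed_mark. The pedal brings it down 20 mm. Origin: that of the press, on the table 25 mm to +x, 65 mm to -y of bed_mark
- pedal (a joint): angle of the press's hinged spring pedal, a dark steel plate 130 x 70 mm beside the die (to its -y): 0 up at rest, 0.25 rad fully down at its stop; springs back when let go. About 5 N to start and 11 N at the stop, at its pad
- pedal_pad (a point): point on the top of the pedal's ribbed rubber pad, on its centre line, 105 mm from the hinge (the hinge lies towards bed_mark's +x, its axis along y) and 25 mm from the free edge, about 69 mm above the table at rest and 25 mm lower at the stop; moves with the pedal
- box_round_floor (a point): centre of the inner floor (4 mm above the table) of the open box, 180 x 150 x 25 mm outside (own x, y, z), walls 4 mm, that already holds two round chocolates, fixed at x = -70 mm, y = -36 and 36 mm; the rest of it is free. The box is fixed
- box_bar_floor (a point): the same for the like box that already holds two oblong bars lying along y, fixed at x = -70 mm, y = -36 and 36 mm
- tray_floor (a point): centre of the inner floor (4 mm above the table) of the empty low tray, 165 x 115 x 14 mm outside (own x, y, z), walls 4 mm, fixed
- cup1: small empty brown paper cup, 38 mm across, 16 mm tall, lying among the chocolates: leave it. Origin: centre of its underside
- cup2: another such cup, beside the tray: leave it
- tape: roll of tape lying flat, 72 mm across, 24 mm tall, on the far side: leave it
- jar: amber jar, 70 mm across, 85 mm tall, on the far side: leave it
- scraper: spatula lying beyond the tray: leave it
Things that resemble listed ones, but are neither listed nor needed, are in the scene too. What is shaped like the bar1 but green is not meant.

How it is judged:
By the outcome, as a careful person would: the job done as asked, in the order asked, and still so for the second after the job is handed in, with the robot touching nothing.
Of round1, round2, round3, round4 only 3 to 4 are there at a start; the rules pass over those that are not, and their reading is None.
Of bar1, bar2, bar3 only 1 to 3 are there at a start; the rules pass over those that are not, and their reading is None.
At some moment in a run one of round1, round2, round3, round4, bar1, bar2, bar3, tag may be knocked a few centimetres aside while the robot is not near it.
It also fails if it takes over 210 s, if anything falls off the work surface, if the arm or the gripper's body presses on something with over 40 N, if the wrist force passes 120 N, or if a joint passes its speed limit or range.

## Robot

A 6-joint arm with a two-finger parallel gripper is mounted at the origin on the work surface. World frame = base frame: x ahead of the robot, y to its left, z up, the work surface at z = 0. Lengths are in m, angles in rad, forces in N, time in s.
With the tool pointing down it reaches from about 0.25 to 0.775 m from the base axis. Payload 4 kg.
Tool frame: the origin (TCP) lies between the finger pads; the fingertips stand 11 mm ahead of it and the grasp point (between the pads) lies 8 mm behind it (robot.tip_extent is the z of the fingertips in the tool frame, in m); z points along the fingers, y is the line along which they close (so a half turn about z gives the same grasp; the last joint's range is limited). The gripper opens to 94 mm and grips with 3 to 60 N. Pads are 16 mm wide; open, the fingers measure 119 mm over their backs; the gripper's body (75 mm by 177 mm) begins 78 mm behind the grasp point.
Start: joints at [1.245, 0.087, 1.371, -0, 1.684, -0.103], TCP at [0.122, 0.536, 0.217] pointing down, gripper open.
Joint ranges: [-3.1, 3.1], [-0.76, 2.03], [0.27, 2.55], [-1.08, 4.22], [0.17, 2.65], [-2.57, 2.57]. Speed limits (rad/s): [2.79, 2.79, 3.14, 3.14, 3.14, 3.14].

## Interface

Orientations are given as [roll, pitch, yaw] about the fixed x, y, z axes, in that order (R = Rz(yaw) Ry(pitch) Rx(roll)).
In Python, from bench import robot, imaging gives the robot as it stands.
- The arm moves only by the shell command python3 -m pendant 'ROWS'. ROWS is JSON, a list of rows, each a list of 7 numbers: the shift along the world's x, y, z in cm, then the turn, a rotation vector about the world's x, y, z in degrees, then the opening, from 0 (shut) to 1 (fully open). In form: [[dx, dy, dz, ax, ay, az, jaw], ...]. A call has 1 to 8 rows; each row shifts and turns the commanded pose from where the row before left it; what a row does not reach is not made up. A row lasts 1/10 s, in which the tool goes at most 50 mm and 8.59 degrees, less where a joint would pass 70% of its speed; a pose out of reach is approached as far as the arm can. A call is refused whole if a number of a shift passes 5 or a number of a turn 8.59, either way. A call with a gripper value outside its range is refused whole. The fingers move at their own pace and stop on an object; the grip force is fixed at half the most. Time passes only in rows, so rows that do not move let the fingers close. It gives the time, the measured TCP pose, the force, the opening and the grip force at its end, in the units of the state.
- robot.get_obs(): the state, without advancing time (a new reading comes with each control period).
- imaging.snapshot(name): name is "side" or "top"; returns the picture (420x560x3 uint8, red, green, blue); there is no depth.
- imaging.camera_params(name): a dict with "camera_matrix" (3x3 intrinsics, pixels), "R" (3x3) and "t" (3): a world point X has camera coordinates R X + t. Camera axes: x right, y down, z forward; pixel columns grow to the right and rows downward; lengths in m; the calibration is good to about 2 mm. A picture is of the moment at which its call begins. camera_params takes no time and is no camera call.
- robot.close_job(): hands the job in; it is judged then, once.
The state is a dict: "time": time; "joint_positions": joint angles; "qvel": joint speeds; "joint_torque": joint torques, N m; "tool_pos": TCP position; "ee_rot": TCP orientation; "wrist_force": force on the tool from outside, world axes, zero at the start; "wrist_torque": the same for the moment, N m; "width": finger opening in m; "finger_force": force on a finger pad.
Only numpy, scipy, OpenCV 4.12 (cv2) and the standard library are available. Lean on these libraries where they do the work, as an engineer would, in place of code of your own. Each camera call takes 0.05 s, during which the arm holds its last target. There are 200 camera calls.

## Working session

There is one attempt and no reset: what is moved stays moved. The work goes in short steps, Python scripts to look and compute and a shell command to move; the robot and the scene stay as the last step left them, time stands still between calls to the robot, and variables do not carry over. Pictures are saved under pics/ and viewed, at most 14 in all, crops included, and the job is handed in when it is done.

```bash
mkdir -p pics; ls; python3 - <<'E'
from bench import robot, imaging
import cv2
for n in("top","side"):
    im=imaging.snapshot(n); cv2.imwrite(f"pics/{n}0.png",cv2.resize(im[:,:,::-1],(800,600),interpolation=cv2.INTER_CUBIC))
    p=imaging.camera_params(n); print(n,p)
print(robot.get_obs(), robot.tip_extent)
E
```

```text
pics
top {'camera_matrix': array([[443.13830527,   0.        , 285.95538193],
       [  0.        , 443.13830527, 216.47859289],
       [  0.        ,   0.        ,   1.        ]]), 'R': array([[-0.025577  , -0.99967226,  0.00108956],
       [-0.97617975,  0.02474101, -0.2155481 ],
       [ 0.2154505 , -0.00657668, -0.97649262]]), 't': array([0.02929258, 0.57174933, 1.32840962])}
side {'camera_matrix': array([[464.00645706,   0.        , 283.17174409],
       [  0.        , 464.00645706, 211.28411484],
       [  0.        ,   0.        ,   1.        ]]), 'R': array([[-0.95929892, -0.28236072,  0.00424248],
       [-0.17694437,  0.58931085, -0.78829145],
       [ 0.22008241, -0.75695782, -0.6152874 ]]), 't': array([0.52769769, 0.15714572, 1.04595948])}
{'time': 0.1, 'joint_positions': array([ 1.24487337e+00,  8.78934974e-02,  1.37204115e+00,  5.00683540e-06,
        1.68366108e+00, -1.03093481e-01]), 'qvel': array([-0.00065051,  0.00066488, -0.0044842 ,  0.00037315,  0.00146848,
        0.00070352]), 'joint_torque': array([ 2.37522923e-03, -3.41250658e+01, -3.03303444e+01,  7.18885101e-02,
        3.03393393e-02, -9.38445123e-05]), 'tool_pos': array([0.12139211, 0.53595298, 0.2154459 ]), 'ee_rot': array([-3.13960073e+00, -2.11087951e-04,  2.91876353e+00]), 'wrist_force': array([ 0.39451154,  0.12581669, -0.82111272]), 'wrist_torque': array([-0.03398238,  0.00050015, -0.01725054]), 'finger_force': 0.0, 'width': 0.09444509319415481} 0.011
```

View pics/top0.png

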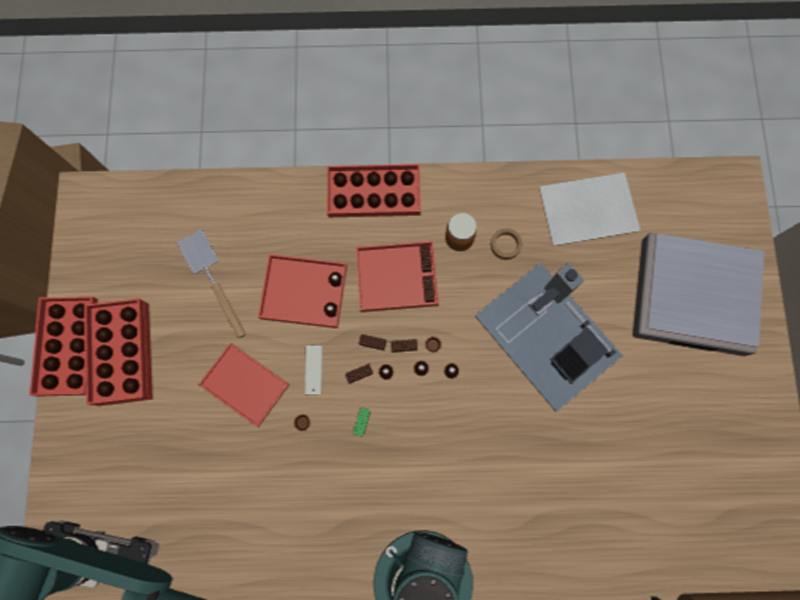

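View pics/side0.png

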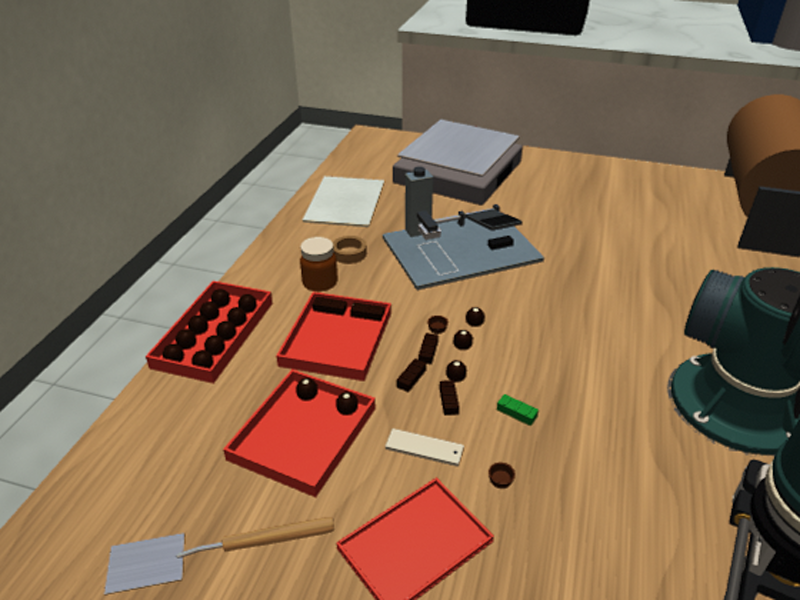

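The top view (800x600) shows the tag at (313,370), tray (244,385), round box (303,291), bar box (398,277) and press bed (548,335). There are three rounds at (386,371), (421,368) and (452,370), and three bars at (372,342), (404,346) and (359,374). The side view shows the same items. I'll enlarge both.

```bash
cat > h.py <<'E'
import numpy as np, cv2
from bench import robot, imaging
P={n:imaging.camera_params(n) for n in("top","side")}
def ray(n,u,v):
    p=P[n];d=p["R"].T@np.linalg.solve(p["camera_matrix"],[u,v,1.]);return -p["R"].T@p["t"],d
def at(n,u,v,z):
    o,d=ray(n,u,v);return o+d*(z-o[2])/d[2]
def tri(a,b):
    o1,d1=ray("top",*a);o2,d2=ray("side",*b)
    s=np.linalg.lstsq(np.c_[d1,-d2],o2-o1,rcond=None)[0];p,q=o1+s[0]*d1,o2+s[1]*d2
    return (p+q)/2,np.linalg.norm(p-q)
def proj(n,X):
    p=P[n];c=p["camera_matrix"]@(p["R"]@np.asarray(X)+p["t"]);return c[:2]/c[2]
def crop(n,x0,y0,x1,y1,s,f,im=None):
    im=imaging.snapshot(n) if im is None else im
    c=cv2.resize(im[y0:y1,x0:x1,::-1],None,fx=s,fy=s,interpolation=cv2.INTER_CUBIC).copy()
    for x in range(-(-x0//20)*20,x1,20): cv2.putText(c,str(x),(int((x-x0+.5)*s),9),0,.35,(255,255,255),1);cv2.line(c,(int((x-x0+.5)*s),10),(int((x-x0+.5)*s),16),(255,255,255),1)
    for y in range(-(-y0//20)*20,y1,20): cv2.putText(c,str(y),(0,int((y-y0+.5)*s)+4),0,.35,(255,255,255),1);cv2.line(c,(24,int((y-y0+.5)*s)),(30,int((y-y0+.5)*s)),(255,255,255),1)
    cv2.imwrite("pics/"+f,c); return im
E
python3 - <<'E'
from h import *
crop("top",135,160,335,305,4,"tc1.png")
crop("top",325,175,445,295,5,"tc2.png")
crop("side",150,195,390,425,2.6,"sc1.png") if 0 else crop("side",150,110,400,340,2.6,"sc1.png")
E
```

```text
(no output)
```

View pics/tc1.png

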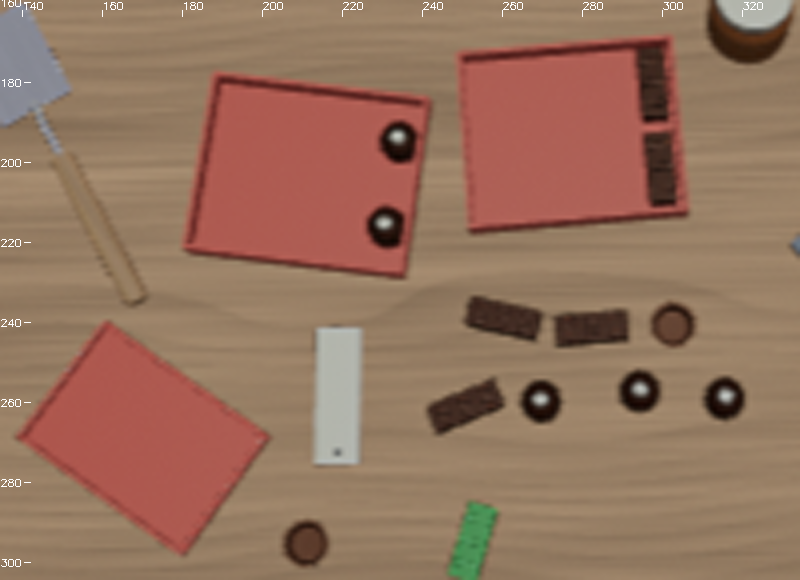

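View pics/tc2.png

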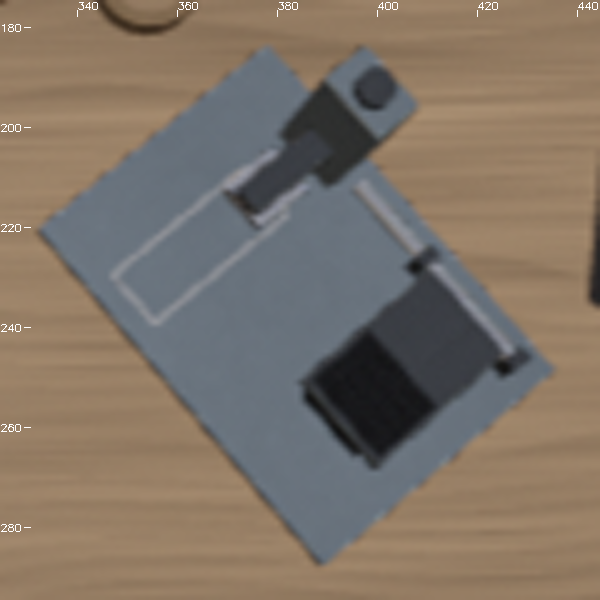

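View pics/sc1.png

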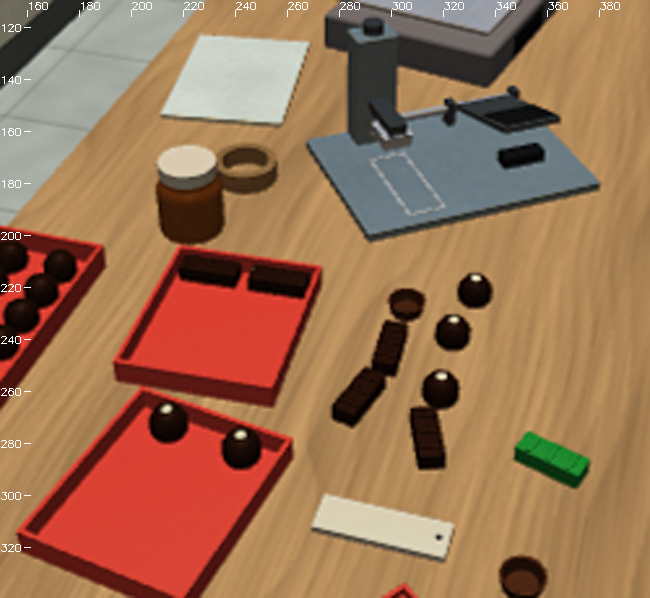

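The crops show the tag with its hole end toward the robot, in the top crop at (316,327) to (358,465). The press outline has its free end at (110,275)/(155,322), with the die at upper right and the pad near (372,398). The cups and the green bar are well clear of the targets. Next I'll turn these into positions.

```bash
cat >> h.py <<'E'
def see(n="top",im=None):
    im=imaging.snapshot(n) if im is None else im
    h=cv2.cvtColor(im,cv2.COLOR_RGB2HSV); out=[]
    dark=(im.max(2)<85).astype(np.uint8); white=((h[...,1]<45)&(h[...,2]>140)).astype(np.uint8)
    for k,m,lo,hi,z in(("dark",dark,40,260,.009),("white",white,250,900,.008)):
        for c in cv2.findContours(m,cv2.RETR_EXTERNAL,cv2.CHAIN_APPROX_NONE)[0]:
            f=np.zeros_like(m);cv2.drawContours(f,[c],-1,1,-1);a=int(f.sum())
            if not lo<a<hi: continue
            v,u=np.nonzero(f); w=np.array([at(n,x,y,z) for x,y in zip(u,v)])[:,:2]
            if not(.12<w[:,0].mean()<.8 and abs(w[:,1].mean())<.62):continue
            e,V=np.linalg.eigh(np.cov(w.T)); r=np.sqrt(e[1]/e[0])
            out.append((k,a,u.mean().round(1),v.mean().round(1),w.mean(0).round(4),round(np.degrees(np.arctan2(V[1,1],V[0,1]))%180,1),r.round(2),(np.sqrt(12*e)).round(3)))
    return out
E
python3 - <<'E'
from h import *
for n in("top","side"):
    for o in see(n): print(n,*o)
T=lambda x,y:(134.5+x/4,159.5+y/4)
T2=lambda x,y:(324.5+x/5,174.5+y/5)
S=lambda x,y:(149.5+x/2.6,109.5+y/2.6)
def fit(src,dst):
    src=np.array(src,float);dst=np.array(dst)[:,:2];a=src-src.mean(0);b=dst-dst.mean(0)
    th=np.arctan2((a[:,0]*b[:,1]-a[:,1]*b[:,0]).sum(),(a*b).sum());R=np.array([[np.cos(th),-np.sin(th)],[np.sin(th),np.cos(th)]])
    o=dst.mean(0)-R@src.mean(0);return o,th,(np.linalg.norm(src@R.T+o-dst,axis=1)*1e3).round(1),R
for l,a,b in(("A",(265,45),(307,145)),("B",(38,232),(370,237)),("C",(322,565),(600,184)),("o1",(110,275),(410,216)),("o2",(155,322),(443,206)),
  ("pad",(372,398),(512,112))): print(l,tri(T2(*a),S(*b)))
bed=[at("top",*T2(*p),.012) for p in((265,45),(38,232),(322,565),(553,370),(110,275),(155,322))]
o,th,r,R=fit([(.125,.075),(-.075,.075),(-.075,-.205),(.125,-.205),(-.057,.0215),(-.057,-.0215)],bed);print("bed",o,np.degrees(th),r)
pad,_=tri(T2(372,398),S(512,112));print("pad in press",R.T@(pad[:2]-o), "col",o+R@[.087,0])
for l,c,z in(("round",((215,75),(430,100),(405,277),(185,250)),.025),("bar",((460,57),(670,38),(687,213),(472,232)),.025),("tray",((108,322),(270,437),(183,555),(18,437)),.014)):
    w=np.array([at("top",*T(*p),z) for p in c]);m=w.mean(0);print(l,m,[np.linalg.norm(w[i]-w[i-1]).round(3) for i in range(4)],[np.degrees(np.arctan2(*(w[(i+1)%4]-w[i])[[1,0]])).round(1) for i in range(4)])
print(tri(T(430,100),S(292,440)),tri(T(687,213),S(321,268)))
for l,a,b in(("tagc",(337,396),(384,525)),("tag1",(316,327),(325,495)),("tag2",(358,465),(444,557)),): print(l,tri(T(*a),S(*b)))
for i,(a,b) in enumerate((((540,397),(441,380)),((639,388),(453,324)),((724,396),(475,282)))): print("r tip",tri(T(*a),S(*b)))
E
```

```text
top dark 82 211.0 295.4 [0.3365 0.2561] 167.6 1.04 [0.027 0.028]
top dark 81 269.7 259.9 [0.4435 0.0698] 166.5 1.1 [0.027 0.03 ]
top dark 128 250.9 261.3 [0.4407 0.13  ] 110.8 2.43 [0.023 0.056]
top dark 82 315.7 259.3 [ 0.4418 -0.0769] 166.6 1.07 [0.028 0.029]
top dark 82 294.4 257.4 [ 0.4496 -0.0092] 142.5 1.05 [0.028 0.029]
top dark 136 282.4 241.8 [0.5009 0.0281] 94.6 2.34 [0.025 0.058]
top dark 78 302.8 240.6 [ 0.503  -0.0377] 24.5 1.03 [0.028 0.029]
top dark 137 260.4 239.2 [0.5111 0.0988] 75.0 2.32 [0.025 0.058]
top dark 71 231.1 216.3 [0.5892 0.1931] 7.4 1.21 [0.025 0.03 ]
top dark 108 299.8 201.8 [ 0.6322 -0.0322] 3.8 2.89 [0.021 0.059]
top dark 70 234.3 195.1 [0.6606 0.1829] 9.5 1.17 [0.026 0.03 ]
top dark 52 399.4 192.4 [ 0.6559 -0.3622] 144.4 1.24 [0.022 0.027]
top dark 118 297.7 179.9 [ 0.7075 -0.0278] 4.2 3.22 [0.021 0.067]
top dark 137 319.6 169.6 [ 0.7416 -0.1021] 62.5 1.95 [0.032 0.063]
top white 388 219.0 258.4 [0.4527 0.2317] 179.0 3.01 [0.037 0.11 ]
top white 479 137.9 175.5 [0.7365 0.5038] 28.7 1.38 [0.064 0.088]
top white 275 323.2 157.6 [ 0.7838 -0.1161] 66.9 1
[... 2188 characters left out ...]
t64(-36.9)]
(array([0.62270937, 0.15320056, 0.01263598]), np.float64(0.13885574573618115)) (array([ 0.59220718, -0.0513862 ,  0.02354722]), np.float64(0.0012924540661253703))
tagc (array([0.45175995, 0.23259878, 0.00795276]), np.float64(0.0009477889520176296))
tag1 (array([0.49982951, 0.24417754, 0.04166786]), np.float64(0.005981505849299572))
tag2 (array([ 0.40153109,  0.22071347, -0.02907226]), np.float64(0.002669631557170336))
r tip (array([0.44410775, 0.06993883, 0.02172479]), np.float64(0.0029764596527836287))
r tip (array([ 0.44990391, -0.00856706,  0.02118104]), np.float64(0.0018389969230437563))
r tip (array([ 0.44218679, -0.07557261,  0.02206857]), np.float64(0.0009234769701772964))
```

Everything agrees with the sizes given. The tag is at (0.452, 0.232) along x. The bed mark is at about (0.5535, -0.239) with press x at -52.5°, and the pad height of 0.068 checks out. I'll take the tag first, gripping 28 mm toward its hole end.

```bash
python3 -m pendant '[[3.4,-3.4,-1,0,0,2,0.6],[3.4,-3.4,-1,0,0,2,0.6],[3.4,-3.4,-1,0,0,2,0.6],[3.4,-3.4,-1,0,0,2,0.6],[3.4,-3.4,-1,0,0,2,0.6],[3.4,-3.4,-1,0,0,2,0.6],[3.4,-3.4,-1,0,0,0,0.6],[3.4,-3.4,-1,0,0,0,0.6]]'
```

```text
time: 1.15
tool_pos: [0.3947, 0.2629, 0.1364]
ee_rot: [3.141, 0.001, 3.128]
wrist_force: [0.7, 0.8, 0.1]
width: 0.0565
finger_force: 0.0
```

```bash
python3 -m pendant '[[0,0,0,0,0,0,0.6],[0,0,0,0,0,0,0.6]]'; python3 -c "
from h import *
for o in see(): print(*o)"
```

```text
time: 1.35
tool_pos: [0.3938, 0.2637, 0.1362]
ee_rot: [3.141, -0.001, 3.125]
wrist_force: [0.5, -0.4, -0.8]
width: 0.0564
finger_force: 0.0
dark 78 269.8 259.9 [0.4435 0.0696] 4.0 1.1 [0.026 0.029]
dark 126 250.9 261.2 [0.4407 0.1299] 111.4 2.43 [0.023 0.056]
dark 79 315.5 259.2 [ 0.442  -0.0765] 158.1 1.07 [0.027 0.029]
dark 80 294.3 257.5 [ 0.4493 -0.0089] 159.2 1.01 [0.028 0.028]
dark 133 282.4 241.8 [0.5009 0.0281] 93.7 2.34 [0.024 0.057]
dark 134 260.4 239.3 [0.5108 0.0988] 75.3 2.39 [0.024 0.058]
dark 71 231.1 216.3 [0.5892 0.1931] 7.4 1.21 [0.025 0.03 ]
dark 105 299.7 202.0 [ 0.6318 -0.032 ] 4.4 2.89 [0.02  0.058]
dark 68 234.3 195.1 [0.6604 0.1828] 14.4 1.22 [0.025 0.03 ]
dark 50 399.4 192.4 [ 0.6559 -0.3621] 146.3 1.14 [0.022 0.025]
dark 115 297.7 180.1 [ 0.707  -0.0278] 4.1 3.27 [0.02  0.066]
dark 123 319.4 169.8 [ 0.7409 -0.1015] 62.4 2.05 [0.031 0.063]
white 515 138.2 176.1 [0.7344 0.5028] 28.4 1.51 [0.064 0.097]
white 277 323.2 157.6 [ 0.7838 -0.1161] 81.4 1.01 [0.056 0.057]
```

```bash
python3 -m pendant '[[1.5,-1.6,0,0,0,0.2,0.6],[1.5,-1.6,-2,0,0,0,0.6],[0,0,-4,0,0,0,0.6],[0,0,-3,0,0,0,0.6],[0,0,-2,0,0,0,0.6],[0,0,-1.2,0,0,0,0.6],[0,0,0,0,0,0,0.6]]'; python3 -m pendant '[[0,0,0,0,0,0,0.2],[0,0,0,0,0,0,0.2],[0,0,0,0,0,0,0.2],[0,0,0,0,0,0,0.2],[0,0,0,0,0,0,0.2]]'
```

```text
time: 2.1
tool_pos: [0.4217, 0.2333, 0.0133]
ee_rot: [-3.141, -0.003, 3.134]
wrist_force: [0.2, -0.6, 0.5]
width: 0.0562
finger_force: 0.0
time: 2.6
tool_pos: [0.4246, 0.233, 0.016]
ee_rot: [3.14, 0.002, 3.132]
wrist_force: [-0.4, -0.0, 5.1]
width: 0.0349
finger_force: 30.0
```

```bash
python3 -m pendant '[[0,0,1.5,0,0,0,0.2],[0,0,2.5,0,0,0,0.2],[0,0,3,0,0,0,0.2],[0.5,-4,0,0,0,-7,0.2],[0.5,-4,0,0,0,-7,0.2],[0.5,-4,0,0,0,-7,0.2],[0.5,-4,0,0,0,-7,0.2],[0.5,-4,0,0,0,-7,0.2]]';python3 -m pendant '[[0.5,-4,0,0,0,-7,0.2],[0.5,-4,0,0,0,-7,0.2],[0.5,-4,0,0,0,-3,0.2],[0.5,-4.2,0,0,0,0,0.2],[0,0,0,0,0,0,0.2],[0,0,0,0,0,0,0.2]]'; python3 - <<'E'
from h import *
crop("top",300,170,440,290,5,"t3.png");crop("side",230,110,390,230,4.5,"s3.png")
E
```

```text
time: 3.4
tool_pos: [0.4482, 0.0308, 0.0843]
ee_rot: [-3.141, -0.0, 2.516]
wrist_force: [0.5, -0.5, -0.4]
width: 0.0353
finger_force: 30.0
time: 4.0
tool_pos: [0.468, -0.1301, 0.084]
ee_rot: [-3.141, -0.002, 2.222]
wrist_force: [0.1, 0.0, -0.5]
width: 0.0351
finger_force: 30.0
```

View pics/s3.png

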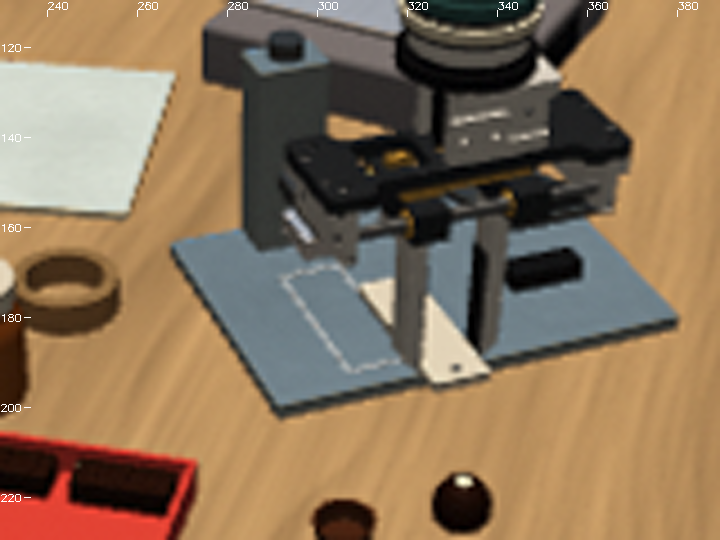

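The side view shows the tag held level, its hole end at (330,191), parallel to the outline and over the bed's -x edge. I'll lower it and slide it under.

```bash
python3 -m pendant '[[0,0,-2.5,0,0,0,0.2],[0,0,-2,0,0,0,0.2],[0,0,-0.9,0,0,0,0.2],[0,0,0,0,0,0,0.2],[1.1,-1.4,0,0,0,0,0.2],[1.1,-1.4,0,0,0,0,0.2],[1.1,-1.4,0,0,0,0,0.2],[0,0,0,0,0,0,0.2]]';python3 -m pendant '[[1.1,-1.4,0,0,0,0,0.2],[1.1,-1.4,0,0,0,0,0.2],[1.1,-1.4,0,0,0,0,0.2],[0,0,0,0,0,0,0.2],[0,0,0,0,0,0,0.2]]'; python3 - <<'E'
from h import *
crop("top",325,170,425,270,5,"t4.png");crop("side",250,120,370,210,6,"s4.png")
E
```

```text
time: 4.9
tool_pos: [0.5035, -0.1728, 0.0321]
ee_rot: [3.14, 0.003, 2.224]
wrist_force: [0.0, -0.0, 0.6]
width: 0.0351
finger_force: 30.0
time: 5.4
tool_pos: [0.5342, -0.2127, 0.0308]
ee_rot: [3.141, -0.001, 2.224]
wrist_force: [-0.1, -0.4, -0.0]
width: 0.0353
finger_force: 30.0
```

View pics/s4.png

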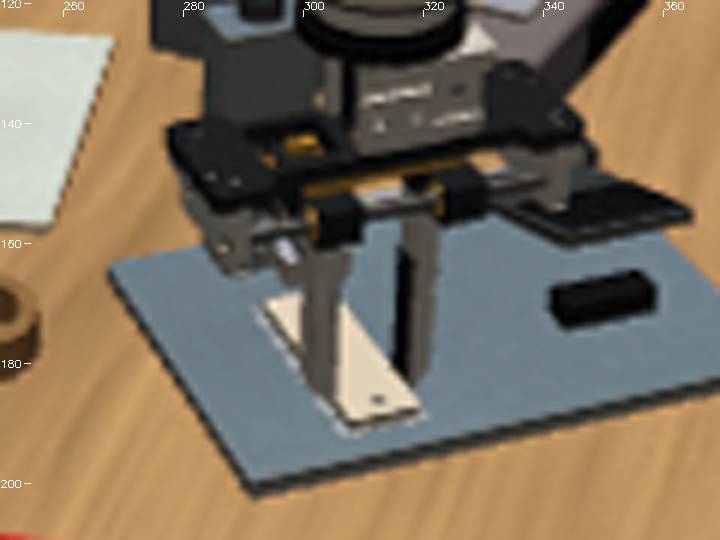

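The tag is almost in the outline. Its near end at (307,191)/(320,188) sits about level with the outline's end, so it needs roughly 3 mm more along press x. I'll nudge it, lower it and check.

```bash
python3 -m pendant '[[0.2,-0.25,0,0,0,0,0.2],[0,0,-0.2,0,0,0,0.2],[0,0,0,0,0,0,0.2],[0,0,0,0,0,0,0.2]]'; python3 - <<'E'
from h import *
crop("side",280,155,340,200,13,"s5.png")
E
```

```text
time: 5.9
tool_pos: [0.5364, -0.2159, 0.0284]
ee_rot: [-3.142, -0.0, 2.224]
wrist_force: [0.2, 0.8, -0.8]
width: 0.0351
finger_force: 30.0
```

View pics/s5.png

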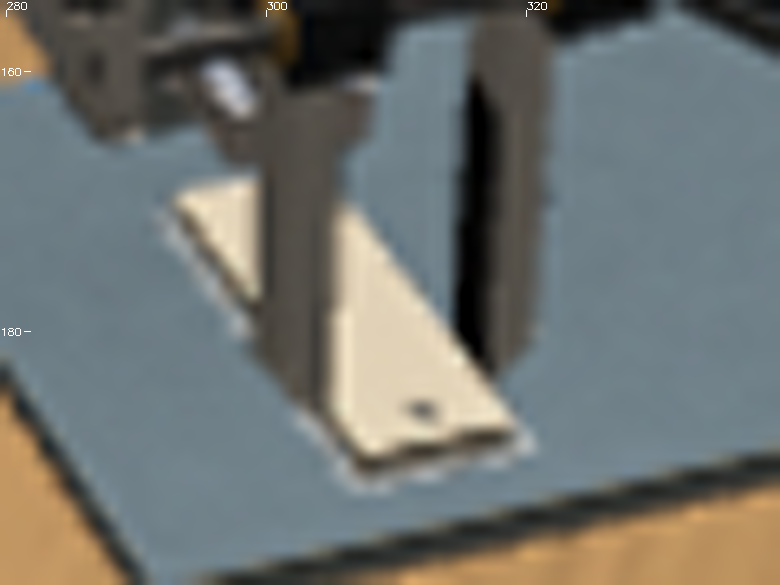

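```bash
python3 -m pendant '[[0.1,-0.15,0,0,0,0,0.2],[0,0,-0.15,0,0,0,0.2],[0,0,0,0,0,0,0.2],[0,0,0,0,0,0,0.2]]'; python3 - <<'E'
from h import *
im=crop("side",280,155,340,200,13,"s6.png")
print(robot.get_obs()["wrist_force"])
E
```

```text
time: 6.35
tool_pos: [0.5379, -0.2179, 0.028]
ee_rot: [3.141, 0.001, 2.224]
wrist_force: [-2.6, 0.4, 5.6]
width: 0.0354
finger_force: 30.0
[-1.3219064   1.0867842   4.75400791]
```

View pics/s6.png

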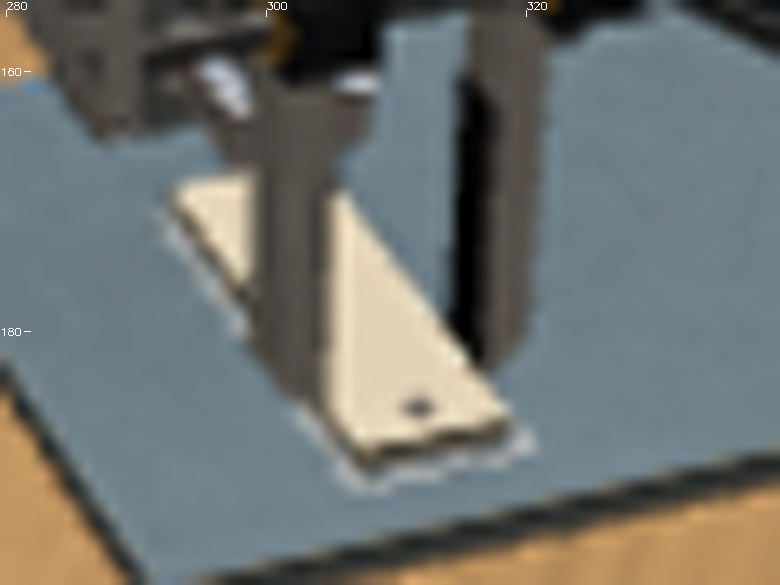

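The tag is flat on the bed at about 5 N, aligned, perhaps 2–3 mm too far along +x. I'll drag it back slightly, release, lift, and move over toward the pedal for a clear look.

```bash
python3 -m pendant '[[-0.08,0.25,0,0,0,0,0.2],[0,0,0,0,0,0,0.2],[0,0,0,0,0,0,0.5],[0,0,0,0,0,0,0.5],[0,0,0,0,0,0,0.5],[0,0,3,0,0,0,0.5],[0,0,4,0,0,0,0.5],[0,0,4,0,0,0,0.5]]'; python3 -m pendant '[[-2.5,-2,2,0,0,0,0],[-3,-2.5,2,0,0,0,0],[-3,-2.5,0,0,0,0,0],[0,0,0,0,0,0,0],[0,0,0,0,0,0,0]]'; python3 - <<'E'
from h import *
a=crop("side",280,150,340,200,8,"x1.png");b=crop("top",340,200,385,245,8,"x2.png")
x,y=cv2.imread("pics/x1.png"),cv2.imread("pics/x2.png");y=cv2.copyMakeBorder(y,0,x.shape[0]-y.shape[0],0,0,0)
cv2.imwrite("pics/xy7.png",np.hstack([x[:,:430],y]))
p=at("top",324.5+371/5,174.5+399/5,.069);print(p)
E
```

```text
time: 7.2
tool_pos: [0.5358, -0.2143, 0.1366]
ee_rot: [-3.14, -0.004, 2.224]
wrist_force: [-0.5, -0.7, 0.2]
width: 0.0471
finger_force: 0.0
time: 7.7
tool_pos: [0.4513, -0.285, 0.1764]
ee_rot: [3.141, -0.001, 2.223]
wrist_force: [0.4, 0.1, -1.1]
width: 0.0106
finger_force: 0.0
[ 0.44336372 -0.32776682  0.069     ]
```

View pics/xy7.png

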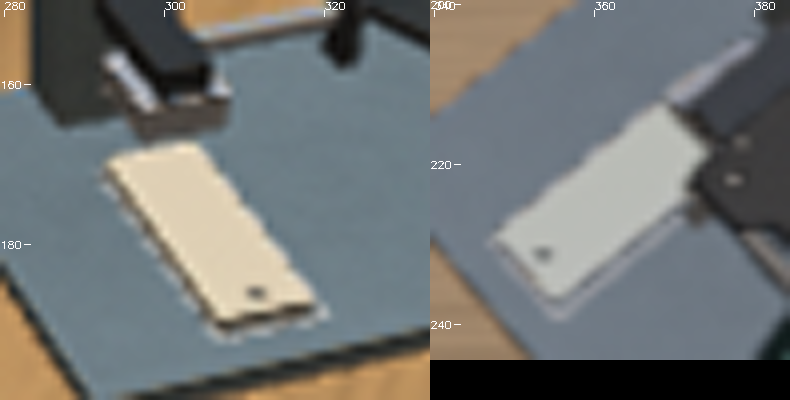

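```bash
python3 - <<'E'
from h import *
T=lambda x,y,z:at("top",339.5+(x-430)/8,199.5+y/8,z)[:2]
S=lambda x,y,z:at("side",279.5+x/8,149.5+y/8,z)[:2]
th=np.radians(-52.5);R=np.array([[np.cos(th),np.sin(th)],[-np.sin(th),np.cos(th)]])
for n,F,tl,tr,ol,orr,zt in(("top",T,(498,238),(556,300),(490,240),(558,319),.020),("side",S,(222,333),(317,309),(219,340),(328,312),.012)):
    print(n,"left,right corner tag minus outline, press mm",R@(F(*tl,zt)-F(*ol,.012))*1e3,R@(F(*tr,zt)-F(*orr,.012))*1e3,"width tag/outl",np.linalg.norm(F(*tl,zt)-F(*tr,zt)),np.linalg.norm(F(*ol,.012)-F(*orr,.012)))
# tag edge angle in top
im=imaging.snapshot("top");w=((cv2.cvtColor(im,cv2.COLOR_RGB2HSV)[...,1]<30)&(im.min(2)>150)).astype(np.uint8);w[:200]=0;w[245:]=0;w[:,:340]=0;w[:,390:]=0
v,u=np.nonzero(w);print(len(u)); X=np.array([at("top",a,b,.02)[:2] for a,b in zip(u,v)]);e,V=np.linalg.eigh(np.cov(X.T));print(np.degrees(np.arctan2(V[1,1],V[0,1])))
E
```

```text
top left,right corner tag minus outline, press mm [ 1.19955626 -1.87356728] [2.58851906 6.09562573] width tag/outl 0.03381074945342845 0.04174327425070245
side left,right corner tag minus outline, press mm [ 3.48495962 -2.64968464] [3.04478014 2.85914356] width tag/outl 0.03715577508613002 0.04267843339460748
292
130.66801341537456
```

Both views show the tag inside the outline with margin all round: about 3 mm at its near end and 2–3 mm at each side. Next is the pedal.

```bash
python3 -m pendant '[[-0.8,-4.3,0,0,0,0,0],[0,0,-4,0,0,0,0],[0,0,-3,0,0,0,0],[0,0,-1.6,0,0,0,0],[0,0,0,0,0,0,0]]'; python3 -m pendant '[[0,0,-0.7,0,0,0,0],[0,0,-0.5,0,0,0,0],[0,0,-0.5,0,0,0,0],[0,0,-0.4,0,0,0,0],[0,0,0,0,0,0,0],[0,0,0,0,0,0,0]]'
```

```text
time: 8.35
tool_pos: [0.4427, -0.3255, 0.0868]
ee_rot: [-3.141, -0.008, 2.226]
wrist_force: [-0.4, 0.6, -0.4]
width: 0.0007
finger_force: 0.0
time: 8.95
tool_pos: [0.4443, -0.3282, 0.0709]
ee_rot: [3.141, 0.001, 2.224]
wrist_force: [-0.6, 1.2, 3.7]
width: 0.0003
finger_force: 2.1
```

```bash
python3 -m pendant '[[0,0,-0.5,0,0,0,0],[0,0,-0.5,0,0,0,0],[0,0,-0.4,0,0,0,0],[0,0,0,0,0,0,0],[0,0,0,0,0,0,0]]'; python3 -m pendant '[[0,0,-0.3,0,0,0,0],[0,0,0,0,0,0,0],[0,0,0,0,0,0,0]]'; python3 -m pendant '[[0,0,-0.2,0,0,0,0],[0,0,0,0,0,0,0],[0,0,0,0,0,0,0]]'
```

```text
time: 9.45
tool_pos: [0.4435, -0.3275, 0.0571]
ee_rot: [3.141, -0.001, 2.224]
wrist_force: [-1.8, 3.5, 7.7]
width: 0.0009
finger_force: 4.0
time: 9.75
tool_pos: [0.4436, -0.3276, 0.0544]
ee_rot: [3.141, -0.001, 2.224]
wrist_force: [-3.0, 4.2, 10.0]
width: 0.0
finger_force: 4.4
time: 10.05
tool_pos: [0.4435, -0.3275, 0.0525]
ee_rot: [3.141, -0.001, 2.224]
wrist_force: [-2.6, 3.7, 9.0]
width: 0.0002
finger_force: 4.6
```

Not at the stop yet, since the force is still the spring's. I'll go on until it jumps.

```bash
python3 -m pendant '[[0,0,-0.2,0,0,0,0],[0,0,0,0,0,0,0],[0,0,0,0,0,0,0]]'; python3 -m pendant '[[0,0,-0.2,0,0,0,0],[0,0,0,0,0,0,0],[0,0,0,0,0,0,0]]'; python3 -m pendant '[[0,0,-0.1,0,0,0,0],[0,0,0,0,0,0,0],[0,0,0,0,0,0,0]]'
```

```text
time: 10.35
tool_pos: [0.4435, -0.3276, 0.052]
ee_rot: [3.141, -0.001, 2.224]
wrist_force: [-4.5, 6.7, 15.9]
width: 0.0006
finger_force: 7.6
time: 10.65
tool_pos: [0.4436, -0.3276, 0.0518]
ee_rot: [3.141, -0.0, 2.224]
wrist_force: [-7.4, 7.7, 21.8]
width: 0.0008
finger_force: 11.2
time: 10.95
tool_pos: [0.4436, -0.3276, 0.0517]
ee_rot: [3.141, 0.0, 2.224]
wrist_force: [-7.8, 9.3, 27.0]
width: 0.0005
finger_force: 12.9
```

The pedal is on its stop: the height stays at 0.0518 while the force climbs. I'll hold briefly, then let it up and check.

```bash
python3 -m pendant '[[0,0,0,0,0,0,0],[0,0,0,0,0,0,0],[0,0,0.8,0,0,0,0],[0,0,1,0,0,0,0],[0,0,1.2,0,0,0,0],[0,0,2,0,0,0,0],[0,0,4,0,0,0,0],[0,0,2.5,0,0,0,0]]'; python3 - <<'E'
from h import *
a=crop("side",280,135,365,200,8,"s8.png")
E
```

```text
time: 11.75
tool_pos: [0.4436, -0.3284, 0.1627]
ee_rot: [-3.141, 0.001, 2.224]
wrist_force: [0.3, -1.4, 0.5]
width: 0.0002
finger_force: 0.0
```

View pics/s8.png

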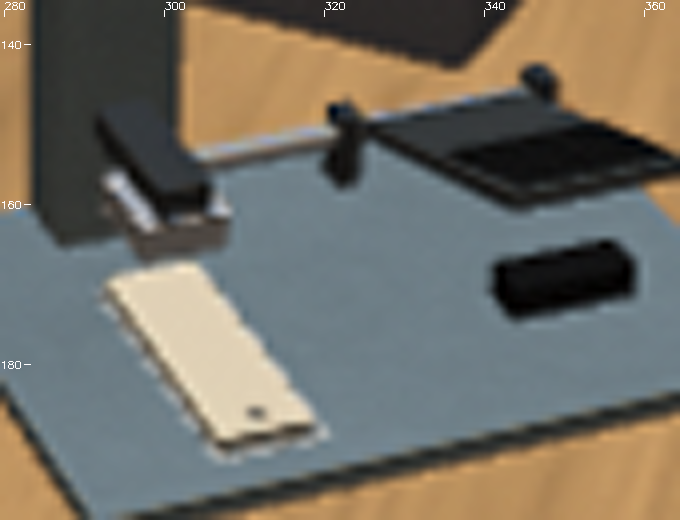

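The pedal and die are back up and the tag still lies in the outline (293,170 to 318,189). I'll regrasp it at the same spot and slide it back out.

```bash
python3 -m pendant '[[3.1,3.75,0,0,0,0,0.5],[3.1,3.75,0,0,0,0,0.5],[3.1,3.75,0,0,0,0,0.5],[0,0,-4,0,0,0,0.5],[0,0,-4,0,0,0,0.5],[0,0,0,0,0,0,0.5]]'; python3 -m pendant '[[0,0,-3,0,0,0,0.5],[0,0,-2,0,0,0,0.5],[0,0,-0.5,0,0,0,0.5],[0,0,0,0,0,0,0.5],[0,0,0,0,0,0,0.2],[0,0,0,0,0,0,0.2],[0,0,0,0,0,0,0.2],[0,0,0,0,0,0,0.2]]'
```

```text
time: 12.4
tool_pos: [0.5319, -0.2126, 0.073]
ee_rot: [-3.134, -0.014, 2.225]
wrist_force: [-1.2, 1.1, -0.2]
width: 0.0447
finger_force: 0.0
time: 13.2
tool_pos: [0.5379, -0.2164, 0.028]
ee_rot: [3.14, 0.003, 2.224]
wrist_force: [-0.4, -0.3, 6.1]
width: 0.0351
finger_force: 30.0
```

```bash
python3 -m pendant '[[0,0,0.4,0,0,0,0.2],[-0.95,1.25,0,0,0,0,0.2],[-0.95,1.25,0,0,0,0,0.2],[-1.2,1.55,0,0,0,0,0.2],[-1.2,1.55,0,0,0,0,0.2],[-1.2,1.55,0,0,0,0,0.2],[-1.2,1.55,0,0,0,0,0.2],[0,0,0,0,0,0,0.2]]'; python3 -m pendant '[[0,0,3,0,0,0,0.2],[0,0,4,0,0,0,0.2],[-0.6,4.4,0,0,0,4,0.2],[-0.6,4.4,0,0,0,4,0.2],[-0.6,4.4,0,0,0,4,0.2],[-0.6,4.4,0,0,0,4.2,0.2],[-0.6,4.4,0,0,0,0,0.2],[-0.6,4.4,0,0,0,0,0.2]]'; python3 -m pendant '[[-0.6,4.4,0,0,0,0,0.2],[-0.6,4.4,0,0,0,0,0.2],[-0.6,4.4,0,0,0,0,0.2],[-0.6,4.4,0,0,0,0,0.2],[-0.5,4.4,0,0,0,0,0.2],[-0.5,4.4,0,0,0,0,0.2],[0,0,0,0,0,0,0.2],[0,0,0,0,0,0,0.2]]'
```

```text
time: 14.0
tool_pos: [0.4679, -0.1267, 0.0293]
ee_rot: [-3.141, -0.003, 2.226]
wrist_force: [0.2, -0.4, -1.0]
width: 0.0351
finger_force: 30.0
time: 14.8
tool_pos: [0.434, 0.1368, 0.1002]
ee_rot: [3.141, 0.001, 2.506]
wrist_force: [0.5, -0.1, -0.7]
width: 0.0348
finger_force: 30.0
time: 15.6
tool_pos: [0.3999, 0.3998, 0.0993]
ee_rot: [-3.14, 0.0, 2.509]
wrist_force: [-0.0, 0.5, -0.5]
width: 0.035
finger_force: 30.0
```

```bash
python3 -m pendant '[[0,0,-3.5,0,0,0,0.2],[0,0,-2.5,0,0,0,0.2],[0,0,-1.5,0,0,0,0.2],[0,0,-0.4,0,0,0,0.2],[0,0,0,0,0,0,0.2]]'; python3 -m pendant '[[0,0,-0.1,0,0,0,0.2],[0,0,0,0,0,0,0.5],[0,0,0,0,0,0,0.5],[0,0,0,0,0,0,0.5],[0,0,3,0,0,0,0.5],[0,0,4,0,0,0,0.5],[0,0,4,0,0,0,0.5]]'
```

```text
time: 16.1
tool_pos: [0.4004, 0.3981, 0.0214]
ee_rot: [-3.141, 0.0, 2.505]
wrist_force: [-0.6, 0.4, 0.6]
width: 0.0354
finger_force: 30.0
time: 16.8
tool_pos: [0.3992, 0.3991, 0.1305]
ee_rot: [-3.14, -0.001, 2.507]
wrist_force: [0.6, 1.1, 0.2]
width: 0.047
finger_force: 0.0
```

```bash
python3 -m pendant '[[0.5,-4.6,0,0,0,-8.2,0.5],[0.5,-4.6,0,0,0,-8.2,0.5],[0.5,-4.6,0,0,0,-8.2,0.5],[0.5,-4.6,0,0,0,-8.1,0.5],[0,0,0,0,0,0,0.5]]'; python3 -c "
from h import *
for n in ('top','side'):
  for o in see(n):
    if .38<o[4][0]<.56 and -.15<o[4][1]<.5: print(n,*o)"
```

```text
time: 17.3
tool_pos: [0.4203, 0.2112, 0.1302]
ee_rot: [3.141, 0.002, 1.928]
wrist_force: [0.3, 0.1, -0.4]
width: 0.0472
finger_force: 0.0
top dark 77 269.8 259.8 [0.4437 0.0695] 10.0 1.12 [0.026 0.029]
top dark 126 250.9 261.2 [0.4407 0.1299] 111.4 2.43 [0.023 0.056]
top dark 79 315.5 259.2 [ 0.442  -0.0765] 158.1 1.07 [0.027 0.029]
top dark 79 294.4 257.4 [ 0.4494 -0.0091] 36.6 1.02 [0.028 0.028]
top dark 132 282.4 241.8 [0.5009 0.0279] 93.2 2.33 [0.024 0.057]
top dark 134 260.3 239.3 [0.5108 0.099 ] 74.6 2.39 [0.024 0.058]
```

```bash
python3 -m pendant '[[1,-4,0,0,0,0,0.5],[1,-4.1,-1,0,0,0.5,0.5],[0,0,-4,0,0,0,0.5],[0,0,-3.5,0,0,0,0.5],[0,0,-2,0,0,0,0.5],[0,0,-1.1,0,0,0,0.5],[0,0,0,0,0,0,0.5]]'; python3 -m pendant '[[0,0,0,0,0,0,0.1],[0,0,0,0,0,0,0.1],[0,0,0,0,0,0,0.1],[0,0,0,0,0,0,0.1],[0,0,0,0,0,0,0.1]]'
```

```text
time: 18.1
tool_pos: [0.4393, 0.1356, 0.0131]
ee_rot: [-3.14, -0.001, 1.947]
wrist_force: [0.3, 0.3, 0.3]
width: 0.0473
finger_force: 0.0
time: 18.6
tool_pos: [0.4404, 0.1347, 0.0148]
ee_rot: [3.14, -0.0, 1.945]
wrist_force: [-0.1, 1.2, 2.1]
width: 0.024
finger_force: 30.0
```

```bash
python3 -m pendant '[[0,0,3,0,0,0,0.1],[0,0,3.5,0,0,0,0.1],[2.8,-0.52,0,0,0,8,0.1],[2.8,-0.52,0,0,0,8,0.1],[2.8,-0.52,0,0,0,8,0.1],[2.8,-0.52,0,0,0,8,0.1],[2.8,-0.52,0,0,0,8,0.1],[2.8,-0.52,0,0,0,8,0.1]]'; python3 -m pendant '[[2.8,-0.52,0,0,0,8,0.1],[2.8,-0.52,0,0,0,8,0.1],[2.5,-0.54,0,0,0,8.4,0.1],[0,0,0,0,0,0,0.1],[0,0,0,0,0,0,0.1]]'
```

```text
time: 19.4
tool_pos: [0.6086, 0.1028, 0.0786]
ee_rot: [-3.141, -0.001, 2.788]
wrist_force: [-0.6, -0.1, -1.2]
width: 0.0236
finger_force: 30.0
time: 19.9
tool_pos: [0.6881, 0.0873, 0.078]
ee_rot: [3.141, -0.002, -3.077]
wrist_force: [-0.5, 0.4, -1.7]
width: 0.0237
finger_force: 30.0
```

```bash
python3 -m pendant '[[0,0,-3,0,0,0,0.1],[0,0,-2,0,0,0,0.1],[0,0,-0.8,0,0,0,0.1],[0,0,0,0,0,0,0.1],[0,0,0,0,0,0,0.38],[0,0,0,0,0,0,0.38],[0,0,0,0,0,0,0.38]]'; python3 -m pendant '[[0,0,3,0,0,0,0.38],[0,0,4,0,0,0,0.38],[-1.2,0,0,0,0,-8,0.5],[-1.2,0,0,0,0,-8,0.5],[-1.2,0,0,0,0,-8,0.5],[-1.2,0,0,0,0,-8,0.5],[-1.2,0,0,0,0,-8,0.5],[-1.2,0,0,0,0,-8,0.5]]'; python3 -m pendant '[[-1.5,0.2,0,0,0,-8,0.5],[-1.5,0.2,0,0,0,-8,0.5],[-1.5,0.2,0,0,0,-8,0.5],[-1.5,0.2,0,0,0,-8,0.5],[-1.5,0.2,0,0,0,-8,0.5],[-1.5,0.2,0,0,0,-8,0.5],[-1.5,0.2,0,0,0,-8,0.5],[0,0,0,0,0,-5,0.5]]'; python3 -m pendant '[[0,0,0,0,0,0,0.5],[0,0,0,0,0,0,0.5]]'
```

```text
time: 20.6
tool_pos: [0.6892, 0.0875, 0.0221]
ee_rot: [3.142, 0.002, -3.075]
wrist_force: [-0.4, -0.6, -0.4]
width: 0.0356
finger_force: 0.0
time: 21.4
tool_pos: [0.6165, 0.0874, 0.0916]
ee_rot: [3.141, 0.001, 2.365]
wrist_force: [0.3, -0.1, -0.7]
width: 0.047
finger_force: 0.0
time: 22.2
tool_pos: [0.5104, 0.1018, 0.0916]
ee_rot: [3.141, -0.0, 1.302]
wrist_force: [-0.3, 0.2, 0.2]
width: 0.0472
finger_force: 0.0
time: 22.4
tool_pos: [0.5121, 0.1014, 0.0915]
ee_rot: [3.14, -0.0, 1.308]
wrist_force: [0.2, 0.5, -0.3]
width: 0.0469
finger_force: 0.0
```

```bash
python3 -m pendant '[[-0.1,-0.2,-4,0,0,0,0.5],[0,0,-2.5,0,0,0,0.5],[0,0,-1.2,0,0,0,0.5],[0,0,0,0,0,0,0.5],[0,0,0,0,0,0,0.1],[0,0,0,0,0,0,0.1],[0,0,0,0,0,0,0.1],[0,0,0,0,0,0,0.1]]'; python3 -c "
from h import *
for o in see(): print(*o)"
```

```text
time: 23.2
tool_pos: [0.5114, 0.0995, 0.0148]
ee_rot: [3.14, -0.001, 1.306]
wrist_force: [0.7, -0.6, 1.7]
width: 0.0238
finger_force: 29.9
dark 80 211.0 295.4 [0.3364 0.256 ] 1.6 1.07 [0.026 0.028]
dark 79 315.5 259.2 [ 0.442  -0.0765] 158.1 1.07 [0.027 0.029]
dark 79 294.4 257.4 [ 0.4494 -0.0091] 36.6 1.02 [0.028 0.028]
dark 107 284.1 241.6 [0.5015 0.0225] 91.0 1.82 [0.025 0.046]
dark 106 299.7 201.9 [ 0.6321 -0.032 ] 4.1 2.93 [0.02  0.059]
dark 69 234.3 195.2 [0.6601 0.1829] 10.6 1.23 [0.025 0.03 ]
dark 50 399.4 192.4 [ 0.6559 -0.3621] 146.3 1.14 [0.022 0.025]
dark 105 262.7 184.6 [0.6943 0.0887] 4.0 3.14 [0.02  0.062]
dark 114 297.7 180.1 [ 0.7068 -0.0277] 4.4 3.3 [0.02  0.066]
dark 124 319.5 169.8 [ 0.7409 -0.1017] 63.1 2.04 [0.031 0.063]
white 392 171.1 268.6 [0.4241 0.3837] 144.3 3.02 [0.036 0.109]
white 516 138.2 176.1 [0.7343 0.5027] 28.5 1.51 [0.064 0.097]
white 276 323.2 157.6 [ 0.7838 -0.116 ] 103.5 1.01 [0.056 0.056]
```

The tag is centred flat in the tray, the first bar is in the box, and the second is gripped.

```bash
python3 -m pendant '[[0,0,3,0,0,0,0.1],[0,0,4,0,0,0,0.1],[1.2,-0.2,0,0,0,-8,0.1],[1.2,-0.2,0,0,0,-8,0.1],[1.2,-0.2,0,0,0,-8,0.1],[1.2,-0.2,0,0,0,-8,0.1],[1.2,-0.2,0,0,0,-8,0.1],[1.2,-0.2,0,0,0,-8,0.1]]'; python3 -m pendant '[[1.2,-0.2,0,0,0,-8,0.1],[1.2,-0.2,0,0,0,-8,0.1],[1.3,-0.1,0,0,0,-6.8,0.1],[0,0,0,0,0,0,0.1],[0,0,0,0,0,0,0.1]]'
```

```text
time: 24.05
tool_pos: [0.5831, 0.0874, 0.0839]
ee_rot: [-3.142, 0.0, 0.463]
wrist_force: [0.1, -0.5, -0.7]
width: 0.0236
finger_force: 29.9
time: 24.55
tool_pos: [0.6193, 0.0824, 0.0836]
ee_rot: [-3.142, 0.001, 0.073]
wrist_force: [-0.2, -0.9, -0.5]
width: 0.0237
finger_force: 29.9
```

```bash
python3 -m pendant '[[0,0,-3.5,0,0,0,0.1],[0,0,-2,0,0,0,0.1],[0,0,-0.8,0,0,0,0.1],[0,0,0,0,0,0,0.1],[0,0,0,0,0,0,0.38],[0,0,0,0,0,0,0.38],[0,0,0,0,0,0,0.38]]'; python3 -m pendant '[[0,0,3,0,0,0,0.38],[0,0,4,0,0,0,0.38],[-1.1,-0.5,0,0,0,8.1,0.5],[-1.1,-0.5,0,0,0,8.1,0.5],[-1.1,-0.5,0,0,0,8.1,0.5],[-1.1,-0.5,0,0,0,8.1,0.5],[-1.1,-0.5,0,0,0,8.1,0.5],[-1.1,-0.5,0,0,0,8.1,0.5]]'; python3 -m pendant '[[-1.1,-0.5,0,0,0,8.1,0.5],[-1.1,-0.5,0,0,0,8.1,0.5],[-1,-0.5,0,0,0,8.1,0.5],[-1,-0.5,0,0,0,8.1,0.5],[-1,-0.4,0,0,0,8.3,0.5],[0,0,0,0,0,0,0.5],[0,0,0,0,0,0,0.5]]'
```

```text
time: 25.25
tool_pos: [0.6192, 0.0825, 0.0207]
ee_rot: [3.142, 0.001, 0.071]
wrist_force: [-0.4, -1.1, -0.3]
width: 0.0354
finger_force: 0.0
time: 26.05
tool_pos: [0.5529, 0.0522, 0.0906]
ee_rot: [-3.141, 0.001, 0.925]
wrist_force: [0.1, -0.8, -0.0]
width: 0.047
finger_force: 0.0
time: 26.75
tool_pos: [0.5018, 0.0285, 0.0909]
ee_rot: [3.141, -0.0, 1.626]
wrist_force: [-0.3, 0.6, -0.4]
width: 0.0472
finger_force: 0.0
```

```bash
python3 -m pendant '[[-0.1,0,-4,0,0,0,0.5],[0,0,-2.5,0,0,0,0.5],[0,0,-1.1,0,0,0,0.5],[0,0,0,0,0,0,0.5],[0,0,0,0,0,0,0.1],[0,0,0,0,0,0,0.1],[0,0,0,0,0,0,0.1],[0,0,0,0,0,0,0.1]]'; python3 -m pendant '[[0,0,3,0,0,0,0.1],[0,0,4,0,0,0,0.1],[1.4,0,0,0,0,-8.1,0.1],[1.4,0,0,0,0,-8.1,0.1],[1.4,0,0,0,0,-8.1,0.1],[1.4,0,0,0,0,-8.1,0.1],[1.4,0,0,0,0,-8.1,0.1],[1.4,0,0,0,0,-8.1,0.1]]'; python3 -m pendant '[[1.4,0,0,0,0,-8.1,0.1],[1.4,0.1,0,0,0,-8.1,0.1],[1.5,0.1,0,0,0,-8.1,0.1],[1.5,0.2,0,0,0,-8.1,0.1],[1.6,0.2,0,0,0,-8.1,0.1],[0,0,0,0,0,0,0.1],[0,0,0,0,0,0,0.1]]'
```

```text
time: 27.55
tool_pos: [0.5017, 0.0284, 0.0162]
ee_rot: [3.139, 0.0, 1.629]
wrist_force: [-0.4, 0.8, 2.1]
width: 0.0235
finger_force: 30.0
time: 28.35
tool_pos: [0.5853, 0.0284, 0.0852]
ee_rot: [3.141, -0.0, 0.775]
wrist_force: [-0.0, 0.2, -0.4]
width: 0.0238
finger_force: 30.0
time: 29.05
tool_pos: [0.6584, 0.0344, 0.0848]
ee_rot: [3.142, 0.001, 0.077]
wrist_force: [-0.5, 0.1, -0.8]
width: 0.0236
finger_force: 30.0
```

```bash
python3 -m pendant '[[0,0,-3.5,0,0,0,0.1],[0,0,-2,0,0,0,0.1],[0,0,-0.9,0,0,0,0.1],[0,0,0,0,0,0,0.1],[0,0,0,0,0,0,0.38],[0,0,0,0,0,0,0.38],[0,0,0,0,0,0,0.38]]'; python3 -m pendant '[[0,0,3,0,0,0,0.38],[0,0,4,0,0,0,0.38],[-4.3,0.7,0,0,0,-4,0.6],[-4.3,0.7,0,0,0,-4,0.6],[-4.3,0.7,0,0,0,-4,0.6],[-4.3,0.7,0,0,0,-0.7,0.6],[0,0,0,0,0,0,0.6],[0,0,0,0,0,0,0.6]]';  python3 -c "
from h import *
for o in see(): print(*o)"
```

```text
time: 29.75
tool_pos: [0.6591, 0.0344, 0.0217]
ee_rot: [3.141, -0.001, 0.074]
wrist_force: [-0.2, 0.4, 0.1]
width: 0.0354
finger_force: 0.0
time: 30.55
tool_pos: [0.4864, 0.0626, 0.0915]
ee_rot: [-3.142, -0.002, -0.147]
wrist_force: [-0.6, -0.1, 0.2]
width: 0.0564
finger_force: 0.0
dark 80 211.0 295.4 [0.3364 0.256 ] 1.6 1.07 [0.026 0.028]
dark 78 269.8 259.9 [0.4435 0.0696] 4.0 1.1 [0.026 0.029]
dark 79 315.5 259.2 [ 0.442  -0.0765] 158.1 1.07 [0.027 0.029]
dark 71 231.1 216.3 [0.5892 0.1931] 7.4 1.21 [0.025 0.03 ]
dark 105 299.7 202.0 [ 0.6318 -0.032 ] 4.4 2.89 [0.02  0.058]
dark 69 234.2 195.2 [0.6604 0.183 ] 15.0 1.18 [0.025 0.03 ]
dark 51 399.4 192.4 [ 0.6562 -0.3623] 144.6 1.19 [0.022 0.026]
dark 105 262.7 184.6 [0.6943 0.0887] 4.0 3.14 [0.02  0.062]
dark 115 297.7 180.1 [ 0.707  -0.0278] 4.1 3.27 [0.02  0.066]
dark 127 319.5 169.7 [ 0.7411 -0.1017] 63.0 2.04 [0.031 0.062]
white 391 171.1 268.5 [0.4241 0.3837] 144.3 3.03 [0.036 0.11 ]
white 501 138.0 175.6 [0.7361 0.5036] 29.0 1.38 [0.065 0.09 ]
white 276 323.2 157.6 [ 0.7838 -0.116 ] 103.5 1.01 [0.056 0.056]
```

```bash
python3 -m pendant '[[-4.3,0.7,0,0,0,0,0.6],[0,0,-4,0,0,0,0.6],[0,0,-2.5,0,0,0,0.6],[0,0,-1.2,0,0,0,0.6],[0,0,0,0,0,0,0.6],[0,0,0,0,0,0,0.2],[0,0,0,0,0,0,0.2],[0,0,0,0,0,0,0.2]]';python3 -m pendant '[[0,0,0,0,0,0,0.2],[0,0,0,0,0,0,0.2],[0,0,3,0,0,0,0.2],[0,0,3.5,0,0,0,0.2],[2.8,2.7,0,0,0,0,0.2],[2.8,2.7,0,0,0,0,0.2],[2.8,2.7,0,0,0,0,0.2],[2.8,2.7,0,0,0,0,0.2]]'; python3 -m pendant '[[2.8,2.8,0,0,0,0,0.2],[2.8,2.8,0,0,0,0,0.2],[2.8,2.8,0,0,0,0,0.2],[2.8,2.8,0,0,0,0,0.2],[0,0,0,0,0,0,0.2],[0,0,0,0,0,0,0.2]]'
```

```text
time: 31.4
tool_pos: [0.4449, 0.0694, 0.0152]
ee_rot: [-3.141, -0.002, -0.148]
wrist_force: [0.7, -0.6, -0.0]
width: 0.0357
finger_force: 0.0
time: 32.2
tool_pos: [0.5564, 0.1785, 0.0789]
ee_rot: [3.141, 0.0, -0.148]
wrist_force: [-0.2, 0.6, -0.1]
width: 0.0333
finger_force: 30.0
time: 32.8
tool_pos: [0.6671, 0.2895, 0.0772]
ee_rot: [3.14, 0.003, -0.147]
wrist_force: [-0.3, 0.2, -0.1]
width: 0.0328
finger_force: 30.0
```

```bash
python3 -m pendant '[[0,0,-3,0,0,0,0.2],[0,0,-2,0,0,0,0.2],[0,0,-0.7,0,0,0,0.2],[0,0,0,0,0,0,0.2],[0,0,0,0,0,0,0.48],[0,0,0,0,0,0,0.48],[0,0,0,0,0,0,0.48]]';python3 -m pendant '[[0,0,3,0,0,0,0.48],[0,0,4,0,0,0,0.48],[-2.7,-3.7,0,0,0,0,0.6],[-2.7,-3.7,0,0,0,0,0.6],[-2.7,-3.7,0,0,0,0,0.6],[-2.7,-3.7,0,0,0,0,0.6],[-2.7,-3.7,0,0,0,0,0.6],[0,0,0,0,0,0,0.6]]'; python3 -c "
from h import *
for o in see():
  if o[0]=='dark' and o[1]<100: print(*o)"
```

```text
time: 33.5
tool_pos: [0.6685, 0.2896, 0.0238]
ee_rot: [-3.14, -0.002, -0.148]
wrist_force: [1.6, 0.3, 0.1]
width: 0.0449
finger_force: 0.0
time: 34.3
tool_pos: [0.5293, 0.101, 0.0919]
ee_rot: [3.139, 0.002, -0.152]
wrist_force: [1.2, 0.4, -0.2]
width: 0.056
finger_force: 0.0
dark 80 211.0 295.4 [0.3364 0.256 ] 1.6 1.07 [0.026 0.028]
dark 79 315.5 259.2 [ 0.442  -0.0765] 158.1 1.07 [0.027 0.029]
dark 79 294.4 257.4 [ 0.4494 -0.0091] 36.6 1.02 [0.028 0.028]
dark 72 201.7 193.9 [0.6673 0.2902] 45.1 1.13 [0.026 0.03 ]
dark 50 399.4 192.4 [ 0.6559 -0.3621] 146.3 1.14 [0.022 0.025]
```

```bash
python3 -m pendant '[[-2.7,-3.7,0,0,0,0,0.6],[-2.7,-3.7,0,0,0,0,0.6],[-2.6,-3.6,0,0,0,0,0.6],[0,0,-4,0,0,0,0.6],[0,0,-2.6,0,0,0,0.6],[0,0,-1.1,0,0,0,0.6],[0,0,0,0,0,0,0.6]]';python3 -m pendant '[[0,0,0,0,0,0,0.2],[0,0,0,0,0,0,0.2],[0,0,0,0,0,0,0.2],[0,0,0,0,0,0,0.2],[0,0,0,0,0,0,0.2],[0,0,3,0,0,0,0.2],[0,0,3.5,0,0,0,0.2]]'; python3 -m pendant '[[1.95,3.85,0,0,0,0,0.2],[1.95,3.85,0,0,0,0,0.2],[1.95,3.85,0,0,0,0,0.2],[1.95,3.85,0,0,0,0,0.2],[1.95,3.85,0,0,0,0,0.2],[1.95,3.85,0,0,0,0,0.2],[1.95,3.85,0,0,0,0,0.2],[1.95,3.85,0,0,0,0,0.2]]'; python3 -m pendant '[[0,0,0,0,0,0,0.2],[0,0,0,0,0,0,0.2]]'
```

```text
time: 35.05
tool_pos: [0.4526, -0.0049, 0.0141]
ee_rot: [-3.141, 0.002, -0.147]
wrist_force: [0.5, 0.7, 0.6]
width: 0.0564
finger_force: 0.0
time: 35.75
tool_pos: [0.4508, -0.0054, 0.0789]
ee_rot: [3.141, 0.005, -0.148]
wrist_force: [1.5, 0.2, 0.1]
width: 0.0329
finger_force: 30.0
time: 36.55
tool_pos: [0.609, 0.3039, 0.0794]
ee_rot: [3.141, 0.001, -0.148]
wrist_force: [1.2, -0.5, -0.3]
width: 0.0329
finger_force: 30.0
time: 36.75
tool_pos: [0.6082, 0.3027, 0.0786]
ee_rot: [3.14, 0.002, -0.146]
wrist_force: [0.2, 0.2, 0.8]
width: 0.0329
finger_force: 30.0
```

```bash
python3 -m pendant '[[-0.3,-0.4,-3,0,0,0,0.2],[0,0,-2,0,0,0,0.2],[0,0,-0.9,0,0,0,0.2],[0,0,0,0,0,0,0.2],[0,0,0,0,0,0,0.48],[0,0,0,0,0,0,0.48],[0,0,0,0,0,0,0.48]]';python3 -m pendant '[[0,0,3,0,0,0,0.48],[0,0,4,0,0,0,0.48],[-1.8,-4.2,0,0,0,0,0.6],[-1.8,-4.2,0,0,0,0,0.6],[-1.8,-4.2,0,0,0,0,0.6],[-1.8,-4.2,0,0,0,0,0.6],[-1.8,-4.2,0,0,0,0,0.6],[-1.8,-4.2,0,0,0,0,0.6]]'; python3 -m pendant '[[0,0,0,0,0,0,0.6],[0,0,0,0,0,0,0.6]]';python3 -c "
from h import *
for o in see():
  if o[0]=='dark' and o[1]<100: print(*o)"
```

```text
time: 37.45
tool_pos: [0.6062, 0.2983, 0.0219]
ee_rot: [-3.141, -0.001, -0.148]
wrist_force: [0.5, -1.0, -0.3]
width: 0.0451
finger_force: 0.0
time: 38.25
tool_pos: [0.497, 0.045, 0.0916]
ee_rot: [3.141, -0.001, -0.147]
wrist_force: [-0.1, -0.8, -0.5]
width: 0.0569
finger_force: 0.0
time: 38.45
tool_pos: [0.498, 0.0459, 0.0917]
ee_rot: [-3.141, -0.001, -0.15]
wrist_force: [0.1, 0.2, -0.1]
width: 0.0565
finger_force: 0.0
dark 80 211.0 295.4 [0.3364 0.256 ] 1.6 1.07 [0.026 0.028]
dark 79 315.5 259.2 [ 0.442  -0.0765] 158.1 1.07 [0.027 0.029]
dark 71 231.1 216.3 [0.5892 0.1931] 7.4 1.21 [0.025 0.03 ]
dark 74 198.6 213.5 [0.6014 0.2992] 20.7 1.1 [0.027 0.029]
dark 68 234.3 195.1 [0.6604 0.1828] 14.4 1.22 [0.025 0.03 ]
dark 72 201.7 193.9 [0.6673 0.2902] 45.1 1.13 [0.026 0.03 ]
dark 50 399.4 192.4 [ 0.6559 -0.3621] 146.3 1.14 [0.022 0.025]
```

```bash
python3 -m pendant '[[-1.9,-4.1,0,0,0,0,0.6],[-1.9,-4.1,0,0,0,0,0.6],[-1.8,-4.1,0,0,0,0,0.6],[0,0,-4,0,0,0,0.6],[0,0,-2.6,0,0,0,0.6],[0,0,-1.1,0,0,0,0.6],[0,0,0,0,0,0,0.6]]';python3 -m pendant '[[0,0,0,0,0,0,0.2],[0,0,0,0,0,0,0.2],[0,0,0,0,0,0,0.2],[0,0,0,0,0,0,0.2],[0,0,0,0,0,0,0.2],[0,0,3,0,0,0,0.2],[0,0,3.5,0,0,0,0.2]]'; python3 -m pendant '[[2.35,4,0,0,0,0,0.2],[2.35,4,0,0,0,0,0.2],[2.35,4,0,0,0,0,0.2],[2.35,4,0,0,0,0,0.2],[2.35,4,0,0,0,0,0.2],[2.35,4,0,0,0,0,0.2],[2.35,4,0,0,0,0,0.2],[2.3,4,0,0,0,0,0.2]]'; python3 -m pendant '[[0,0,0,0,0,0,0.2],[0,0,0,0,0,0,0.2]]'
```

```text
time: 39.2
tool_pos: [0.4419, -0.0755, 0.0132]
ee_rot: [-3.141, 0.002, -0.146]
wrist_force: [-0.4, -0.3, -0.7]
width: 0.0566
finger_force: 0.0
time: 39.9
tool_pos: [0.4399, -0.0762, 0.0779]
ee_rot: [-3.141, 0.005, -0.148]
wrist_force: [-0.3, -0.3, -0.5]
width: 0.0327
finger_force: 30.0
time: 40.7
tool_pos: [0.6298, 0.2449, 0.0785]
ee_rot: [3.141, 0.0, -0.148]
wrist_force: [0.4, -0.7, -0.5]
width: 0.0329
finger_force: 30.0
time: 40.9
tool_pos: [0.6288, 0.2438, 0.0777]
ee_rot: [3.14, 0.002, -0.146]
wrist_force: [0.1, -0.7, 0.3]
width: 0.0327
finger_force: 30.0
```

Place it, then lift clear back toward the robot for a final look.

```bash
python3 -m pendant '[[0,0,-3,0,0,0,0.2],[0,0,-2,0,0,0,0.2],[0,0,-0.8,0,0,0,0.2],[0,0,0,0,0,0,0.2],[0,0,0,0,0,0,0.48],[0,0,0,0,0,0,0.48],[0,0,0,0,0,0,0.48]]';python3 -m pendant '[[0,0,3,0,0,0,0.48],[0,0,4,0,0,0,0.48],[-2.5,-4,1,0,0,0,0.48],[-2.5,-4,2,0,0,0,0.48],[-2.5,-4,2,0,0,0,0.48],[-2.5,-4,2,0,0,0,0.48],[-2.5,-4,2,0,0,0,0.48],[-2.5,-4,2,0,0,0,0.48]]'; python3 -m pendant '[[-2.5,-4,0,0,0,0,0.6],[-2.5,-4,0,0,0,0,0.6],[-2.5,-4,0,0,0,0,0.6],[-2.5,-4,0,0,0,0,0.6],[0,0,0,0,0,0,0.6],[0,0,0,0,0,0,0.6]]';python3 -c "
from h import *
for o in see(): print(*o)
crop('top',110,150,440,310,2.4,'t9.png');crop('side',60,110,400,420,1.9,'s9.png')"
```

```text
time: 41.6
tool_pos: [0.6301, 0.2435, 0.0225]
ee_rot: [-3.141, -0.002, -0.148]
wrist_force: [0.5, 0.3, -0.2]
width: 0.0451
finger_force: 0.0
time: 42.4
tool_pos: [0.4812, 0.007, 0.2002]
ee_rot: [3.141, -0.002, -0.147]
wrist_force: [-0.3, -1.5, -0.4]
width: 0.0452
finger_force: 0.0
time: 43.0
tool_pos: [0.3821, -0.1524, 0.1994]
ee_rot: [3.142, -0.002, -0.151]
wrist_force: [-0.5, 0.4, 0.2]
width: 0.0565
finger_force: 0.0
dark 80 211.0 295.4 [0.3364 0.256 ] 1.6 1.07 [0.026 0.028]
dark 71 231.1 216.3 [0.5892 0.1931] 7.4 1.21 [0.025 0.03 ]
dark 75 198.7 213.5 [0.6012 0.2991] 25.5 1.12 [0.027 0.03 ]
dark 75 215.8 204.7 [0.6296 0.2435] 23.0 1.19 [0.026 0.031]
dark 113 264.8 207.7 [0.6154 0.0828] 3.0 2.95 [0.021 0.061]
dark 106 299.7 201.9 [ 0.6321 -0.032 ] 4.1 2.93 [0.02  0.059]
dark 68 234.3 195.1 [0.6604 0.1828] 14.4 1.22 [0.025 0.03 ]
dark 72 201.7 193.9 [0.6673 0.2902] 45.1 1.13 [0.026 0.03 ]
dark 50 399.4 192.4 [ 0.6559 -0.3621] 146.3 1.14 [0.022 0.025]
dark 106 279.2 194.7 [0.6581 0.0349] 3.5 3.11 [0.02  0.061]
dark 105 262.7 184.6 [0.6943 0.0887] 4.0 3.14 [0.02  0.062]
dark 115 297.7 180.1 [ 0.707  -0.0278] 4.1 3.27 [0.02  0.066]
dark 127 319.5 169.7 [ 0.7411 -0.1017] 63.0 2.04 [0.031 0.062]
white 392 171.1 268.5 [0.4242 0.3837] 144.4 3.02 [0.036 0.109]
white 501 138.0 175.6 [0.7361 0.5036] 29.0 1.38 [0.065 0.09 ]
white 276 323.2 157.6 [ 0.7838 -0.116 ] 103.5 1.01 [0.056 0.056]
```

View pics/t9.png

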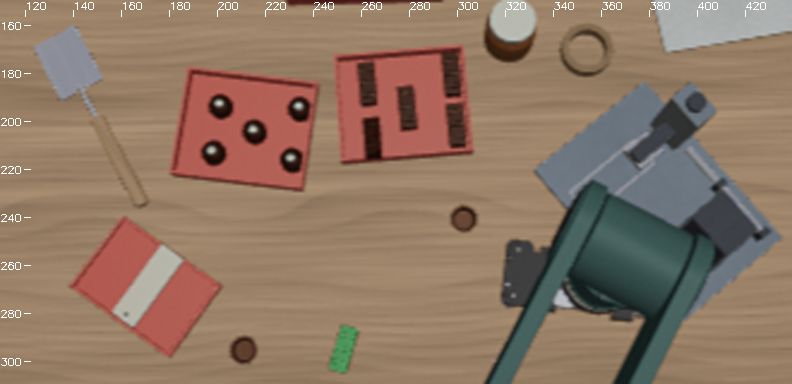

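View pics/s9.png

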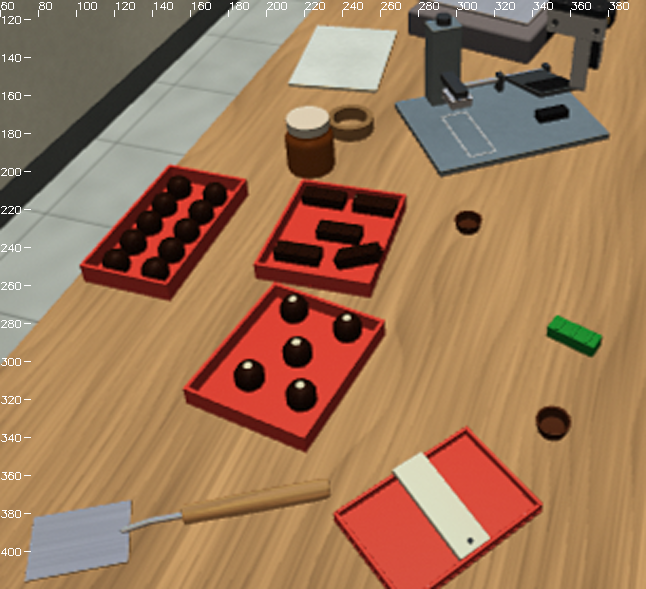

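Two faults show. The bar at top-view (373,138) / side (359,255) has its near end propped on the box wall. I also took the tray's long axis wrongly: it runs at 54°, so the tag bridges the rims instead of lying on the floor. I'll mend both, bar first.

```bash
python3 -m pendant '[[3.3,3.4,0,0,0,4,0.42],[3.3,3.4,0,0,0,4,0.42],[3.3,3.4,0,0,0,4.5,0.42],[3.3,3.4,0,0,0,0,0.42],[3.3,3.4,0,0,0,0,0.42],[3.3,3.4,0,0,0,0,0.42],[3.5,3.2,0,0,0,0,0.42],[0,0,0,0,0,0,0.42]]'; python3 -m pendant '[[0,0,-4,0,0,0,0.42],[0,0,-4,0,0,0,0.42],[0,0,-3,0,0,0,0.42],[0,0,0,0,0,0,0.42]]'; python3 - <<'E'
from h import *
T=lambda x,y:(109.5+x/2.4,149.5+y/2.4)
S=lambda x,y:(59.5+x/1.9,109.5+y/1.9)
# bar2 ends, top-face centres: near (-x) and far (+x)
print(tri(T(373,157),S(380,247)),tri(T(372,118),S(338,260)))
for l,c in(("bar",((337,57),(462,47),(472,152),(343,162))),): 
    w=np.array([at("top",*T(*p),.025) for p in c]);print(w.mean(0),w.round(4).tolist())
w=np.array([at("top",*T(*p),.014) for p in ((125,218),(221,287),(170,356),(71,286))]);print("tray",w.mean(0),[(np.linalg.norm(w[(i+1)%4]-w[i]).round(3),np.degrees(np.arctan2(*(w[(i+1)%4]-w[i])[[1,0]])).round(1)) for i in range(4)])
E
```

```text
time: 43.95
tool_pos: [0.6174, 0.0908, 0.1949]
ee_rot: [-3.14, 0.004, 0.079]
wrist_force: [-0.8, 0.7, -0.9]
width: 0.0396
finger_force: 0.0
time: 44.35
tool_pos: [0.6107, 0.0853, 0.0824]
ee_rot: [-3.142, 0.012, 0.073]
wrist_force: [0.2, -0.7, -0.9]
width: 0.0393
finger_force: 0.0
(array([0.58341502, 0.08144975, 0.04541124]), np.float64(0.0011657184009217887)) (array([0.64306189, 0.08293672, 0.0106327 ]), np.float64(0.00466046538387564))
[0.66034106 0.03958966 0.025     ] [[0.7294, 0.1295, 0.025], [0.7395, -0.0426, 0.025], [0.5909, -0.0511, 0.025], [0.5816, 0.1226, 0.025]]
tray [0.42268125 0.38397993 0.014     ] [(np.float64(0.161), np.float64(-126.3)), (np.float64(0.109), np.float64(143.6)), (np.float64(0.163), np.float64(54.6)), (np.float64(0.112), np.float64(-37.4))]
```

```bash
python3 -m pendant '[[0.2,-0.2,-3,0,0,0,0.42],[0,0,-2,0,0,0,0.42],[0,0,-0.7,0,0,0,0.42],[0,0,0,0,0,0,0.42],[0,0,0,0,0,0,0.1],[0,0,0,0,0,0,0.1],[0,0,0,0,0,0,0.1],[0,0,0,0,0,0,0.1]]'; python3 -m pendant '[[0,0,2,0,0,0,0.1],[0,0,2,0,0,0,0.1],[0.5,0,0,0,-7,0,0.1],[0.5,0,0,0,-7,0,0.1],[0.4,0,0,0,-7,0,0.1],[0,0,0,0,0,0,0.1],[0,0,0,0,0,0,0.1]]'; python3 -c "
from h import *
for o in see():
  if o[4][0]>.5 and o[4][1]<.16: print(*o)"
```

```text
time: 45.15
tool_pos: [0.6185, 0.0824, 0.0336]
ee_rot: [-3.142, -0.003, 0.07]
wrist_force: [-0.2, 0.1, 4.4]
width: 0.0235
finger_force: 30.0
time: 45.85
tool_pos: [0.6306, 0.0822, 0.0715]
ee_rot: [3.115, -0.363, 0.075]
wrist_force: [0.1, 0.2, 0.4]
width: 0.0236
finger_force: 30.0
dark 106 299.7 201.9 [ 0.6321 -0.032 ] 4.1 2.93 [0.02  0.059]
dark 50 399.4 192.4 [ 0.6559 -0.3621] 146.3 1.14 [0.022 0.025]
dark 114 297.7 180.1 [ 0.7068 -0.0277] 4.4 3.3 [0.02  0.066]
dark 128 319.5 169.7 [ 0.7412 -0.1017] 62.8 2.03 [0.031 0.062]
white 275 323.2 157.6 [ 0.7838 -0.1161] 132.5 1.01 [0.056 0.056]
```

```bash
python3 -m pendant '[[0,0,-2.5,0,0,0,0.1],[0,0,-1.5,0,0,0,0.1],[0,0,-0.5,0,0,0,0.1],[0,0,0,0,0,0,0.1],[0,0,0,0,0,0,0.1]]'; python3 -m pendant '[[0,0,-0.2,0,0,0,0.1],[0,0,0,0,0,0,0.1]]';python3 -m pendant '[[0,0,-0.2,0,0,0,0.1],[0,0,0,0,0,0,0.1]]'
```

```text
time: 46.4
tool_pos: [0.6342, 0.0822, 0.0287]
ee_rot: [3.114, -0.369, 0.075]
wrist_force: [1.1, -0.6, 1.0]
width: 0.0237
finger_force: 30.0
time: 46.6
tool_pos: [0.6344, 0.0821, 0.0283]
ee_rot: [3.114, -0.372, 0.075]
wrist_force: [-3.6, -1.3, 8.5]
width: 0.0233
finger_force: 30.0
time: 46.8
tool_pos: [0.635, 0.0823, 0.0281]
ee_rot: [3.114, -0.374, 0.076]
wrist_force: [-6.4, -1.5, 14.2]
width: 0.0238
finger_force: 30.0
```

```bash
python3 -m pendant '[[0,0,0.2,0,0,0,0.42],[0,0,0,0,0,0,0.42],[0,0,0,0,0,0,0.42],[0,0,3,0,0,0,0.42],[0,0,4,0,7,0,0.42],[0,0,3,0,7,0,0.42],[-1,2,0,0,7,0,0.5],[-1,2,0,0,0,8.2,0.5]]'; python3 -m pendant '[[-1.2,1.6,0,0,0,8.2,0.5],[-1.2,1.6,0,0,0,8.2,0.5],[-1.2,1.6,0,0,0,8.2,0.5],[-1.2,1.6,0,0,0,8.2,0.5],[-1.2,1.6,0,0,0,8.2,0.5],[-1.2,1.6,0,0,0,8.2,0.5],[-1.2,1.6,0,0,0,8.2,0.5],[-1.2,1.6,0,0,0,8.2,0.5]]'; python3 -m pendant '[[-1.2,1.6,0,0,0,8.2,0.5],[-1.2,1.6,0,0,0,8.2,0.5],[-1.2,1.6,0,0,0,8.2,0.5],[-1.2,1.6,0,0,0,8.2,0.5],[-1.2,1.6,0,0,0,8.2,0.5],[-1.2,1.6,0,0,0,8.2,0.5],[-1.2,1.6,0,0,0,8.2,0.5],[-1.2,1.6,0,0,0,8.2,0.5]]'; python3 -c "
from h import *
print(robot.get_obs()['tool_pos'])
for o in see():
  if o[4][0]>.3 and o[4][1]>-.1: print(*o)
h=imaging.snapshot('side'); c=P['side']
for X in ((.6,.09,.022),(.655,.09,.022)): print(proj('side',X))
"
```

```text
time: 47.6
tool_pos: [0.6145, 0.1219, 0.1205]
ee_rot: [3.141, -0.008, 0.215]
wrist_force: [0.4, 0.7, -1.0]
width: 0.0464
finger_force: 0.0
time: 48.4
tool_pos: [0.5147, 0.2507, 0.1201]
ee_rot: [-3.141, -0.009, 1.364]
wrist_force: [0.4, 0.6, -0.5]
width: 0.0469
finger_force: 0.0
time: 49.2
tool_pos: [0.4187, 0.3787, 0.1202]
ee_rot: [-3.141, -0.01, 2.509]
wrist_force: [-0.4, 0.6, -0.2]
width: 0.047
finger_force: 0.0
[0.41872791 0.37866882 0.12016339]
dark 80 211.0 295.4 [0.3364 0.256 ] 1.6 1.07 [0.026 0.028]
dark 71 231.1 216.3 [0.5892 0.1931] 7.4 1.21 [0.025 0.03 ]
dark 74 198.6 213.5 [0.6014 0.2992] 20.7 1.1 [0.027 0.029]
dark 74 215.7 204.6 [0.6298 0.2436] 22.3 1.16 [0.026 0.03 ]
dark 105 299.7 202.0 [ 0.6318 -0.032 ] 4.4 2.89 [0.02  0.058]
dark 68 234.3 195.1 [0.6604 0.1828] 14.4 1.22 [0.025 0.03 ]
dark 72 201.7 193.9 [0.6673 0.2902] 45.1 1.13 [0.026 0.03 ]
dark 105 279.1 194.7 [0.6583 0.035 ] 3.0 3.13 [0.02  0.061]
dark 207 263.7 192.7 [0.6664 0.0857] 5.6 5.83 [0.02  0.117]
dark 114 297.7 180.1 [ 0.7068 -0.0277] 4.4 3.3 [0.02  0.066]
white 516 138.2 176.1 [0.7344 0.5027] 28.4 1.51 [0.064 0.097]
[252.19098914 247.96741167]
[230.44294326 243.49295342]
```

```bash
python3 -m pendant '[[0.4,0.3,-4,0,0.5,0.5,0.5],[0,0,-3,0,0,0,0.5],[0,0,-1.5,0,0,0,0.5],[0,0,-0.7,0,0,0,0.5],[0,0,0,0,0,0,0.5],[0,0,0,0,0,0,0.2],[0,0,0,0,0,0,0.2],[0,0,0,0,0,0,0.2]]'; python3 -m pendant '[[0,0,0,0,0,0,0.2],[0,0,3,0,0,0,0.2],[0,0,2,0,0,-8,0.2],[0,0,0,0,0,-8,0.2],[0,0,0,0,0,-8,0.2],[0,0,0,0,0,-8,0.2],[0,0,0,0,0,-8,0.2],[0,0,0,0,0,-8,0.2]]';python3 -m pendant '[[0,0,0,0,0,-8,0.2],[0,0,0,0,0,-8,0.2],[0,0,0,0,0,-8,0.2],[0,0,0,0,0,-8,0.2],[0,0,0,0,0,-8,0.2],[0,0,0,0,0,-2,0.2],[0,0,0,0,0,0,0.2],[0,0,0,0,0,0,0.2]]'
```

```text
time: 50.1
tool_pos: [0.4244, 0.3818, 0.0307]
ee_rot: [-3.14, -0.016, 2.512]
wrist_force: [0.4, -1.1, -0.2]
width: 0.0265
finger_force: 0.0
time: 50.9
tool_pos: [0.4236, 0.3813, 0.0796]
ee_rot: [-3.138, -0.017, 1.668]
wrist_force: [0.2, 0.1, -0.6]
width: 0.0191
finger_force: 0.0
time: 51.7
tool_pos: [0.4236, 0.3813, 0.0794]
ee_rot: [-3.137, -0.017, 0.942]
wrist_force: [0.2, 0.2, -0.1]
width: 0.019
finger_force: 0.0
```

The fingers closed above it: the tag sits lower, with only one end on a rim. I'll turn back and grip deeper.

```bash
python3 -m pendant '[[0,0,2,0,0,8.2,0.55],[0,0,0,0,0,8.2,0.55],[0,0,0,0,0,8.2,0.55],[0,0,0,0,0,8.2,0.55],[0,0,0,0,0,8.2,0.55],[0,0,0,0,0,8.2,0.55],[0,0,0,0,0,8.2,0.55],[0,0,0,0,0,8.2,0.55]]';python3 -m pendant '[[0,0,0,0,0,8.2,0.55],[0,0,0,0,0,8.2,0.55],[0,0,0,0,0,8,0.55],[0,0,-4,0,0,0,0.55],[0,0,-2.5,0,0,0,0.55],[0,0,-1,0,0,0,0.55],[0,0,-0.3,0,0,0,0.55],[0,0,0,0,0,0,0.55]]'; python3 -m pendant '[[0,0,-0.1,0,0,0,0.55],[0,0,0,0,0,0,0.2],[0,0,0,0,0,0,0.2],[0,0,0,0,0,0,0.2],[0,0,0,0,0,0,0.2]]'
```

```text
time: 52.5
tool_pos: [0.4236, 0.3812, 0.0993]
ee_rot: [-3.137, -0.017, 2.093]
wrist_force: [0.1, -0.1, 1.1]
width: 0.0517
finger_force: 0.0
time: 53.3
tool_pos: [0.424, 0.3815, 0.0218]
ee_rot: [-3.138, -0.016, 2.512]
wrist_force: [0.4, -0.3, -0.3]
width: 0.0517
finger_force: 0.0
time: 53.8
tool_pos: [0.424, 0.3816, 0.0211]
ee_rot: [-3.139, -0.016, 2.512]
wrist_force: [0.3, -0.7, 2.8]
width: 0.0357
finger_force: 29.9
```

```bash
python3 -m pendant '[[0,0,3,0,0,0,0.2],[0,0,2,0,0,-8,0.2],[0,0,0,0,0,-8,0.2],[0,0,0,0,0,-8,0.2],[0,0,0,0,0,-8,0.2],[0,0,0,0,0,-8,0.2],[0,0,0,0,0,-8,0.2],[0,0,0,0,0,-8,0.2]]';python3 -m pendant '[[0,0,0,0,0,-8,0.2],[0,0,0,0,0,-8,0.2],[0,0,0,0,0,-8,0.2],[0,0,0,0,0,-8,0.2],[0,0,0,0,0,-1.6,0.2],[0,0,0,0,0,0,0.2],[0,0,0,0,0,0,0.2]]'; python3 - <<'E'
from h import *
o=robot.get_obs();print(o["tool_pos"],o["width"],o["finger_force"],np.degrees(o["ee_rot"][2]))
im=imaging.snapshot("side");w=((cv2.cvtColor(im,cv2.COLOR_RGB2HSV)[...,1]<60)&(im.min(2)>130)).astype(np.uint8)
n,l,s,c=cv2.connectedComponentsWithStats(w)
for i in range(1,n):
    if s[i,4]>25: print(s[i],c[i].round(1))
e=np.array([np.cos(np.radians(54.4)),np.sin(np.radians(54.4)),0])
for k in(-.055,.055):
    print(proj("side",o["tool_pos"]+k*e-[0,0,.005]))
E
```

```text
time: 54.6
tool_pos: [0.4233, 0.381, 0.0698]
ee_rot: [-3.137, -0.016, 1.529]
wrist_force: [-0.5, -0.1, -0.4]
width: 0.0355
finger_force: 29.9
time: 55.3
tool_pos: [0.4235, 0.3812, 0.07]
ee_rot: [-3.137, -0.016, 0.95]
wrist_force: [-0.2, -0.5, -0.5]
width: 0.0355
finger_force: 29.9
[0.42346788 0.38115157 0.07004622] 0.035527851898648544 29.946848452091217 54.43166738498076
[ 278    0  262   44 5961] [432.6  19.3]
[208  30   9   8  29] [212.9  33.6]
[219  33   9   8  32] [222.1  35.8]
[ 209   35   72   47 2064] [254.1  60.1]
[ 276   83   88   48 2397] [321.6 105.4]
[    0    86   245   284 13841] [101.1 222.5]
[ 212  123   57   35 1429] [240.9 140. ]
[211 166  22  13 220] [221.4 171.6]
[499 241  49  34  92] [517.6 262.9]
[271 271  49  17  92] [294.3 281.9]
[283 285  45  27 250] [306.8 300.4]
[485 288  11   8  44] [489.8 291.8]
[551 302   9   7  33] [555.5 305.5]
[290 316  11  11  38] [295.2 320.7]
[261 348  35  36 675] [280.2 365.8]
[  73  373   83   43 1788] [103.  393.5]
[315.00966513 341.42134107]
[265.87285372 374.817624  ]
```

```bash
python3 -m pendant '[[0,0.2,-2,0,0,0,0.2],[0,0,-1.5,0,0,0,0.2],[0,0,-0.8,0,0,0,0.2],[0,0,0,0,0,0,0.2],[0,0,0,0,0,0,0.2]]'; python3 -m pendant '[[0,0,-0.3,0,0,0,0.2],[0,0,0,0,0,0,0.2]]'; python3 -m pendant '[[0,0,-0.2,0,0,0,0.2],[0,0,0,0,0,0,0.2]]'; python3 -m pendant '[[0,0,-0.2,0,0,0,0.2],[0,0,0,0,0,0,0.2]]'
```

```text
time: 55.85
tool_pos: [0.4236, 0.3832, 0.0272]
ee_rot: [-3.137, -0.016, 0.948]
wrist_force: [-0.4, 0.7, -0.8]
width: 0.0358
finger_force: 29.9
time: 56.05
tool_pos: [0.4238, 0.3834, 0.0245]
ee_rot: [-3.138, -0.017, 0.948]
wrist_force: [0.7, -0.5, -0.9]
width: 0.0355
finger_force: 29.9
time: 56.25
tool_pos: [0.4235, 0.3832, 0.0222]
ee_rot: [-3.137, -0.017, 0.948]
wrist_force: [-0.5, 1.1, -1.0]
width: 0.0354
finger_force: 29.9
time: 56.45
tool_pos: [0.4237, 0.3834, 0.0204]
ee_rot: [-3.138, -0.017, 0.948]
wrist_force: [-0.4, -0.3, 1.7]
width: 0.0355
finger_force: 29.9
```

```bash
python3 -m pendant '[[0,0,0,0,0,0,0.5],[0,0,0,0,0,0,0.5],[0,0,0,0,0,0,0.5],[0,0,3,0,0,0,0.5],[0,0,4,0,0,0,0.5],[0,0,4,0,0,0,0.5],[-1,-4,3,0,0,0,0.5],[-1,-4,0,0,0,0,0.5]]'; python3 -m pendant '[[0,-4.5,0,0,0,0,0.5],[0,-4.5,0,0,0,0,0.5],[0,-4.5,0,0,0,0,0.5],[0,-4.5,0,0,0,0,0.5],[0,-4.5,0,0,0,0,0.5],[0,-4.5,0,0,0,0,0.5],[0,-4.5,0,0,0,0,0.5],[0,-4.5,0,0,0,0,0.5]]';  python3 -m pendant '[[0,-4.5,0,0,0,0,0.5],[0,-4.5,0,0,0,0,0.5],[0,-4.5,0,0,0,0,0.5],[0,-4.5,0,0,0,0,0.5],[0,0,0,0,0,0,0.5],[0,0,0,0,0,0,0.5]]'; python3 - <<'E'
from h import *
s=imaging.snapshot("side");t=imaging.snapshot("top")
def g(im,x,y,w,h,W,H): return cv2.resize(im[y:y+h,x:x+w,::-1],(W,H),interpolation=cv2.INTER_CUBIC)
a=np.hstack([g(s,185,195,100,75,400,300),g(s,230,325,120,90,400,300)])
b=np.hstack([g(t,235,160,80,60,400,300),g(t,130,235,80,60,400,300)])
cv2.imwrite("pics/f.png",np.vstack([a,b]))
for o in see(): print(*o)
for o in see("side"):
    if o[0]=="white": print(*o)
E
```

```text
time: 57.25
tool_pos: [0.4061, 0.3052, 0.1653]
ee_rot: [3.141, -0.026, 0.95]
wrist_force: [0.5, -0.9, 1.1]
width: 0.0467
finger_force: 0.0
time: 58.05
tool_pos: [0.4034, -0.0577, 0.1599]
ee_rot: [-3.138, -0.017, 0.948]
wrist_force: [0.1, -0.4, -1.4]
width: 0.0472
finger_force: 0.0
time: 58.65
tool_pos: [0.4034, -0.2364, 0.1593]
ee_rot: [-3.136, -0.017, 0.946]
wrist_force: [-0.3, 0.3, -0.7]
width: 0.0472
finger_force: 0.0
dark 80 211.0 295.4 [0.3364 0.256 ] 1.6 1.07 [0.026 0.028]
dark 71 231.1 216.3 [0.5892 0.1931] 7.4 1.21 [0.025 0.03 ]
dark 74 198.6 213.5 [0.6014 0.2992] 20.7 1.1 [0.027 0.029]
dark 76 215.7 204.7 [0.6296 0.2438] 25.9 1.16 [0.026 0.031]
dark 105 299.7 202.0 [ 0.6318 -0.032 ] 4.4 2.89 [0.02  0.058]
dark 68 234.3 195.1 [0.6604 0.1828] 14.4 1.22 [0.025 0.03 ]
dark 72 201.7 193.9 [0.6673 0.2902] 45.1 1.13 [0.026 0.03 ]
dark 50 399.4 192.4 [ 0.6559 -0.3621] 146.3 1.14 [0.022 0.025]
dark 106 279.2 194.7 [0.6581 0.0349] 3.5 3.11 [0.02  0.061]
dark 207 263.7 192.7 [0.6664 0.0857] 5.6 5.83 [0.02  0.117]
dark 114 297.7 180.1 [ 0.7068 -0.0277] 4.4 3.3 [0.02  0.066]
dark 124 319.5 169.8 [ 0.7409 -0.1017] 63.1 2.04 [0.031 0.063]
white 389 171.0 268.6 [0.4238 0.3841] 53.7 3.1 [0.036 0.11 ]
white 514 138.2 176.1 [0.7345 0.5027] 28.6 1.51 [0.064 0.097]
white 277 323.2 157.6 [ 0.7838 -0.1161] 81.4 1.01 [0.056 0.057]
```

View pics/f.png

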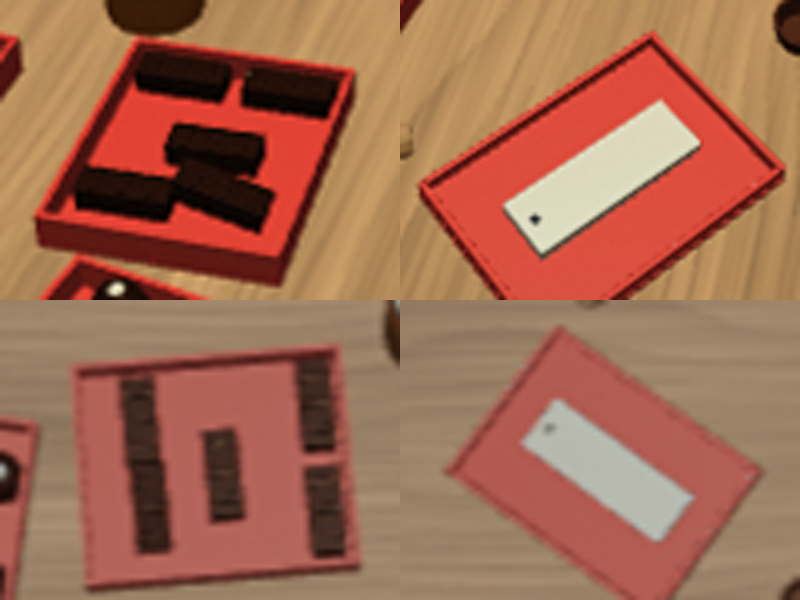

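The tag now lies flat in the tray, well inside the walls. The mended bar, bottom left of the group, has its far end resting on its neighbour (185,180). I'll pick it up once more, level it, and set it about 1 cm back toward the near wall.

```bash
python3 -m pendant '[[2.9,4,0,0,0,-6.3,0.42],[2.9,4,0,0,0,-6.3,0.42],[2.9,4,0,0,0,-6.3,0.42],[2.9,4,0,0,0,-6.3,0.42],[2.9,4,0,0,0,-6.3,0.42],[2.9,4,0,0,0,-6.3,0.42],[2.9,4,0,0,0,-6.3,0.42],[2.9,3.9,0,0,0,-6.2,0.42]]'; python3 -m pendant '[[0,0,-3.5,0,0,0,0.42],[0,0,-3.5,0,0,0,0.42],[0,0,0,0,0,0,0.42],[0,0,0,0,0,0,0.42]]'
```

```text
time: 59.65
tool_pos: [0.636, 0.0867, 0.16]
ee_rot: [-3.137, -0.017, 0.069]
wrist_force: [0.5, -1.7, 0.5]
width: 0.0396
finger_force: 0.0
time: 60.05
tool_pos: [0.6349, 0.084, 0.0895]
ee_rot: [-3.137, -0.015, 0.072]
wrist_force: [-0.7, -0.4, 1.5]
width: 0.0395
finger_force: 0.0
```

```bash
python3 -m pendant '[[0,-0.1,-3.5,0,0,0,0.42],[0,0,-2,0,0,0,0.42],[0,0,-0.8,0,0,0,0.42],[0,0,0,0,0,0,0.42],[0,0,0,0,0,0,0.1],[0,0,0,0,0,0,0.1],[0,0,0,0,0,0,0.1],[0,0,0,0,0,0,0.1]]'; python3 -m pendant '[[0,0,2,0,0,0,0.1],[0,0,1.5,0,0,0,0.1],[-0.4,0,0,0,6,0,0.1],[-0.3,0,0,0,6,0,0.1],[-0.3,0,0,0,6,0,0.1],[0,0,0,0,0,0,0.1],[0,0,0,0,0,0,0.1]]'
```

```text
time: 60.85
tool_pos: [0.6371, 0.0821, 0.0288]
ee_rot: [-3.137, -0.02, 0.07]
wrist_force: [0.7, 0.0, 5.0]
width: 0.0238
finger_force: 30.0
time: 61.55
tool_pos: [0.6259, 0.082, 0.0608]
ee_rot: [-3.115, 0.296, 0.073]
wrist_force: [-0.7, -0.1, -0.6]
width: 0.0236
finger_force: 30.0
```

```bash
python3 -m pendant '[[0,0,-2,0,0,0,0.1],[0,0,-1.4,0,0,0,0.1],[0,0,0,0,0,0,0.1],[0,0,0,0,0,0,0.1]]'; python3 -m pendant '[[0,0,-0.3,0,0,0,0.1],[0,0,0,0,0,0,0.1]]';python3 -m pendant '[[0,0,-0.2,0,0,0,0.1],[0,0,0,0,0,0,0.1]]';python3 -m pendant '[[0,0,-0.2,0,0,0,0.1],[0,0,0,0,0,0,0.1]]'
```

```text
time: 61.95
tool_pos: [0.6251, 0.0821, 0.0281]
ee_rot: [-3.115, 0.297, 0.074]
wrist_force: [0.4, -0.0, -0.2]
width: 0.0237
finger_force: 30.0
time: 62.15
tool_pos: [0.6256, 0.082, 0.0251]
ee_rot: [-3.115, 0.296, 0.074]
wrist_force: [0.1, 0.7, 0.1]
width: 0.0236
finger_force: 30.0
time: 62.35
tool_pos: [0.6256, 0.082, 0.0225]
ee_rot: [-3.115, 0.297, 0.073]
wrist_force: [0.5, -0.2, -0.6]
width: 0.0239
finger_force: 30.0
time: 62.55
tool_pos: [0.6255, 0.082, 0.0202]
ee_rot: [-3.115, 0.297, 0.073]
wrist_force: [0.3, -0.6, -1.3]
width: 0.0238
finger_force: 30.0
```

```bash
python3 -m pendant '[[0,0,-0.1,0,0,0,0.1],[0,0,0,0,0,0,0.1]]';python3 -m pendant '[[0,0,0,0,0,0,0.38],[0,0,0,0,0,0,0.38],[0,0,0,0,0,0,0.38],[0,0,3,0,0,0,0.38],[0,0,4,0,-6,0,0.38],[0,0,4,0,-6,0,0.38],[-2,-3,2,0,-5,0,0.38],[-2.5,-4,0,0,0,0,0.38]]'; python3 -m pendant '[[-2.5,-4,0,0,0,0,0.5],[-2.5,-4,0,0,0,0,0.5],[-2.5,-4,0,0,0,0,0.5],[-2.5,-4,0,0,0,0,0.5],[-2.5,-4,0,0,0,0,0.5],[-2.5,-4,0,0,0,0,0.5],[0,0,0,0,0,0,0.5],[0,0,0,0,0,0,0.5]]'; python3 - <<'E'
from h import *
for o in see(): print(*o)
# side view: dark profile of bar2 vs P1: fit top-edge / contour axis
im=imaging.snapshot("side");d=(im.max(2)<85).astype(np.uint8);d[:, :185]=0;d[:,290:]=0;d[:195]=0;d[262:]=0
n,l,s,c=cv2.connectedComponentsWithStats(d)
for i in range(1,n):
    if s[i,4]>40:
        v,u=np.nonzero(l==i);e,V=np.linalg.eigh(np.cov(np.c_[u,v].T));print(s[i],c[i].round(1),np.degrees(np.arctan(V[1,1]/V[0,1])).round(1))
def box(cx,cy,a,z0):
    R=np.array([[np.cos(a),-np.sin(a)],[np.sin(a),np.cos(a)]]);p=[np.r_[R@[x,y]+[cx,cy],z] for x in(-.03,.03) for y in(-.012,.012) for z in(z0,z0+.018)]
    q=np.array([proj("side",k) for k in p]);return q.min(0).round(1),q.max(0).round(1)
print("predicted flat P1",box(.6935,.0885,.07,.004),"P2",box(.6245,.082,.07,.004))
E
```

```text
time: 62.75
tool_pos: [0.6258, 0.082, 0.0196]
ee_rot: [-3.115, 0.297, 0.073]
wrist_force: [-0.2, 0.1, -1.0]
width: 0.0234
finger_force: 30.0
time: 63.55
tool_pos: [0.5818, 0.0128, 0.1559]
ee_rot: [-3.138, -0.012, 0.074]
wrist_force: [-0.1, -1.2, 0.6]
width: 0.0358
finger_force: 0.0
time: 64.35
tool_pos: [0.4303, -0.2286, 0.1499]
ee_rot: [-3.136, 0.0, 0.067]
wrist_force: [0.3, -0.6, 0.3]
width: 0.0471
finger_force: 0.0
dark 80 211.0 295.4 [0.3364 0.256 ] 1.6 1.07 [0.026 0.028]
dark 71 231.1 216.3 [0.5892 0.1931] 7.4 1.21 [0.025 0.03 ]
dark 74 198.6 213.5 [0.6014 0.2992] 20.7 1.1 [0.027 0.029]
dark 75 215.8 204.7 [0.6296 0.2435] 23.0 1.19 [0.026 0.031]
dark 99 264.9 205.3 [0.6235 0.0825] 4.3 2.87 [0.02  0.056]
dark 106 299.7 201.9 [ 0.6321 -0.032 ] 4.1 2.93 [0.02  0.059]
dark 68 234.3 195.1 [0.6604 0.1828] 14.4 1.22 [0.025 0.03 ]
dark 72 201.7 193.9 [0.6673 0.2902] 45.1 1.13 [0.026 0.03 ]
dark 50 399.4 192.4 [ 0.6559 -0.3621] 146.3 1.14 [0.022 0.025]
dark 106 279.2 194.7 [0.6581 0.0349] 3.5 3.11 [0.02  0.061]
dark 106 262.7 184.5 [0.6946 0.0887] 4.3 3.14 [0.02  0.062]
dark 115 297.7 180.1 [ 0.707  -0.0278] 4.1 3.27 [0.02  0.066]
dark 127 319.5 169.7 [ 0.7411 -0.1017] 63.0 2.04 [0.031 0.062]
white 389 171.0 268.6 [0.4238 0.3841] 53.7 3.1 [0.036 0.11 ]
white 514 138.2 176.1 [0.7345 0.5027] 28.6 1.51 [0.064 0.097]
white 276 323.2 157.6 [ 0.7838 -0.116 ] 103.5 1.01 [0.056 0.056]
[212 195  24   9 171] [223.1 198.3] -1.1
[197 206  47  44 616] [220.3 228.6] -57.6
[245 210  26  15 249] [257.1 217.2] 5.2
[255 218  18  44  76] [263.4 240.3] -68.1
[226 226  25  13 245] [238.3 231.8] 7.4
[233 241  25  13 251] [244.7 246.9] 5.9
predicted flat P1 (array([202.2, 235. ]), array([229.7, 250.7])) P2 (array([230.1, 238.7]), array([257.3, 254.6]))
```

The bar now shows as flat and separate: its side-view axis is 5.9°, like the other flat bars, and its outline matches the flat prediction. Everything else is unmoved, so I'm handing in.

```bash
python3 -c "
from bench import robot
print(robot.close_job())"
```

```text
the job is handed in; nothing more can be done
None
```

The job is handed in at about 64 s: the tag was embossed and lies flat in the tray, and all three rounds and three bars are in their boxes; the tag and one bar first settled badly, so I picked them up and re-laid them.

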